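Empty the catch tray and hold its hinge to the jamb for pinning

TASK

Refit the conveyor's steel catch tray to its jamb block: first pick the tray up by its black grip tab and empty the stray bearing ball into the grey scrap box by tipping the tray about 45 degrees, spout down, then bring it level again. Then bring the tray's hinge knuckle in between the two knuckles on the jamb block, tray on the knuckle side of the block, so that all three holes line up for the hinge pin, and finish while holding the level tray still there in the gripper, not leaning on the block; the pin itself is not put in. Do not tip the tray past 60 degrees, and leave the other things on the bench where they are.

Things in the scene. Friction and masses are not known exactly. Their poses are not given: they have to be found in the camera images.
- tray: Loose steel catch tray, about 0.3 kg, 120 mm long (its x), 90 mm wide (its y). Origin: centre of its underside; z up. Walls 34 mm high, 3 mm thick, at both sides and the +x end; the -x end is the open spout. A 30 mm long bridge spans the middle, top 56 mm above the underside; on it is a black grip tab. On the +x end is a dark hinge leaf, 80 mm wide, face at x = +64 mm, with one knuckle.
- tray_grip (a point): Centre of the black upright grip tab, 82 mm above the tray's underside, at its x = y = 0. The tab is 40 mm along the tray's x, 12 mm thick along its y (pinch it so, from above), and free from 56 to 100 mm above the underside. Axes as the tray's.
- tray_spout (a point): Middle of the spout edge, at tray x = -60 mm, 19 mm above the underside. The inner floor slopes from 19 mm here to 3 mm at the +x end, so the ball stays at the +x end while the tray is level, and rolls out here once the -x end is tipped down more than 8 degrees; in a slow tip it leaves at up to 0.5 m/s and lands some 50 mm ahead of the spout. Axes as the tray's.
- tray_knuckle (a point): Centre of the tray's hinge knuckle: a tube 36 mm long along the tray's y, 24 mm outside, with a 13 mm through hole, at x = +81 mm, 15 mm above the underside. Axes as the tray's.
- ball_center (a point): Centre of the stray steel bearing ball, 20 mm across, 33 g, lying in the tray at the start.
- scrap_box: Grey plastic open box, fixed, 160 x 160 mm and 60 mm high outside, walls 5 mm. Origin: centre of its underside; z up.
- jamb: Fixed aluminium jamb block, 50 mm (its x) by 110 mm (its y), top 112 mm above the bench (its leaf 118 mm), on a low foot plate 140 mm wide. A dark hinge leaf with two knuckles is on its -x face, which looks roughly towards the robot; the hinge axis is 46 mm from the block's centre. Origin: centre of the block on the bench; z up.
- jamb_axis (a point): Point on the jamb's hinge axis midway between its two knuckles, 110 mm above the bench; the axis is this frame's y, axes as the jamb's. Knuckles: tubes 24 mm outside, 13 mm hole, 24 mm long, 46 mm free gap between them, open above, below and in front; the leaf's face is 17 mm behind the axis (+x). Mated, the tray's axes are parallel to the jamb's, tray to -x. The later pin is 8 mm thick.
- hinge_pin: Bystander: loose steel hinge pin, 8 mm by 108 mm, lying on the bench; not used. Origin under its middle.
- lens_cap: Bystander: loose black round lens cap, 68 mm across, 18 mm high. Origin: centre of its underside.
- tape_roll: Bystander: loose paper roll lying flat, 84 mm across, 24 mm high. Origin: centre of its underside.
- wrench: Bystander: loose wrench lying on the bench.
- gauge_block: Bystander: loose aluminium block 50 x 30 x 35 mm. Origin: centre of its underside.
- carton: Bystander: loose cardboard carton 90 x 70 x 60 mm. Origin: centre of its underside.
- sensor: Bystander: loose grey sensor 30 x 50 x 48 mm with a lens. Origin: centre of its underside.
Mind the look-alikes: they are no part of the job. What is shaped like the tray but red is not meant.

How it is judged:
By the outcome, as a careful person would: the job done as asked, in the order asked, and still so for the second after the job is handed in, while the arm keeps its last pose, push and grip.
It also fails if it takes over 61 s, if anything falls off the work surface, if the arm or the gripper's body presses on something with over 40 N, if the wrist force passes 120 N, or if a joint passes its speed limit or range.

ROBOT

A 6-joint arm with a two-finger parallel gripper is mounted at the origin on the work surface. World frame = base frame: x ahead of the robot, y to its left, z up, the work surface at z = 0. Lengths are in m, angles in degrees, forces in N, time in s.
With the tool pointing down it reaches from about 0.425 to 0.925 m from the base axis. Payload 12.5 kg.
Tool frame: the origin (TCP) lies midway between the tips of the shut fingers; the grasp point (between the pads) lies 19 mm behind it (ctrl.grasp_offset is the distance from the TCP to the grasp point, in m); z points along the fingers, y is the direction in which the jaws open and shut (so a half turn about z gives the same grasp; the last joint's range is limited). The gripper opens to 85 mm and grips with 20 to 120 N. Pads are 22 mm wide; open, the fingers measure 114 mm over their backs; the gripper's body (76 mm by 85 mm) begins 54 mm behind the grasp point. The pads swing forward as they close: fully open they stand 13 mm farther back than shut.
Start: joints at [-72.8, 28.126, 89.318, -0, 62.55, -6.05], TCP at [0.247, -0.574, 0.231] pointing down, gripper open.
Joint ranges: [-177.58, 177.58], [-47.91, 125.51], [2.72, 160], [-65.01, 245.01], [3.68, 167.84], [-153.87, 153.87]. Speed limits (degrees/s): [127.2, 127.2, 159.86, 180, 180, 180].

INTERFACE

Orientations are given as a 3x3 rotation matrix whose columns are the frame's x, y, z axes.
In Python, from bench import ctrl, vision gives the robot as it stands.
- The arm moves only by the tool servo_tool, never from a script. Its argument "deltas" is a list of rows, each an object with "offset": the shift along the world's x, y, z in cm, a list of three; "dr": the turn, a rotation vector about the world's x, y, z in rad, a list of three. A call has 1 to 8 rows; each row shifts and turns the commanded pose from where the row before left it; what a row does not reach is not made up. A row lasts 1/8 s, in which the tool goes at most 62.5 mm and 10.7 degrees, less where a joint would pass 70% of its speed; a pose out of reach is approached as far as the arm can. A call is refused whole if a number of a shift passes 6.25 or a number of a turn 0.188, either way. A call with a gripper value outside its range is refused whole. "gripper" is the closure, from -1 (fully open) to 1 (shut), set as the call begins (left out, the last holds). The fingers move at their own pace and stop on an object; "force" is the grip in N (left out, the last holds). Time passes only in rows, so rows that do not move let the fingers close. It gives the time, the measured TCP pose, the force and the opening at its end, in the units of the state.
- ctrl.get_state(): the state, without advancing time (a new reading comes with each control period).
- vision.snapshot(name): name is "scene" or "top"; returns a dict with "pixels" (480x640x3 uint8, blue, green, red), "fov_y" (degrees; the focal length in pixels is half the picture's height over the tangent of half this angle, whatever the lens; pixels are square), "cx", "cy" (the principal point, pixels), "rvec" (rotation vector, rad) and "tvec" (3), from world to camera coordinates, as OpenCV has them. Camera axes: x right, y down, z forward; pixel columns grow to the right and rows downward; lengths in m; the calibration is good to about 2 mm. A picture is of the moment at which its call begins. There is no depth.
- ctrl.finish_job(): hands the job in, once; it reports no verdict.
The state is a dict: "time_s": time; "joints": joint angles; "joint_velocities": joint speeds; "joint_torque": joint torques, N m; "tool_pos": TCP position; "eef_rot": TCP orientation; "force": force on the tool from outside, world axes, zero at the start; "moment": the same for the moment, N m; "opening": opening from 0.0 (shut) to 1.0 (fully open).
Only numpy, scipy, OpenCV 4.12 (cv2) and the standard library are available. Lean on these libraries where they do the work, as an engineer would, in place of code of your own. Each camera call takes 0.05 s, during which the arm holds its last target.

## Working session

There is one attempt and no reset: what is moved stays moved. The work goes in short steps, Python scripts to look and compute and a tool call to move; the robot and the scene stay as the last step left them, time stands still between calls to the robot, and variables do not carry over. Pictures are saved under pics/ and viewed, and the job is handed in when it is done.

Besides the shell and the picture viewer there is one more tool, called after "Emit:" as name(argument=value, ...) on one line, values as JSON. servo_tool: Moves the arm, as the interface text tells. Its arguments: {"type":"object","properties":{"deltas":{"type":"array"},"gripper":{"type":"number"},"force":{"type":"number"}},"required":["deltas"]}

```bash
ls; mkdir -p pics; python3 - <<'E'
from bench import ctrl, vision
import cv2
print(ctrl.get_state(), ctrl.grasp_offset)
for n in ("scene","top"):
    s=vision.snapshot(n); cv2.imwrite(f"pics/{n}0.png",s["pixels"])
    print(n,{k:v for k,v in s.items() if k!="pixels"})
E
```

```text
pics
{'time_s': 0.0, 'joints': array([-7.28016631e+01,  2.81650535e+01,  8.93486806e+01,  5.21916091e-04,
        6.25496842e+01, -6.04970731e+00]), 'joint_velocities': array([-0.05156656, -0.07044562, -0.09984313,  0.04341571, -0.07525193,
       -0.11894876]), 'joint_torque': array([-9.06170881e-04, -6.18454456e+01, -2.61590409e+01, -1.68692773e-04,
        4.11769288e-03, -4.83903477e-06]), 'tool_pos': array([ 0.24666164, -0.57403409,  0.2307266 ]), 'eef_rot': array([[ 9.18806363e-01,  3.94708456e-01, -3.19553880e-04],
       [ 3.94708565e-01, -9.18805760e-01,  1.05975673e-03],
       [ 1.24686998e-04, -1.09984188e-03, -9.99999387e-01]]), 'force': array([0.47411696, 0.64888666, 0.04260719]), 'moment': array([-0.01665814,  0.00872264,  0.04859591]), 'opening': 1.0006580836034324} 0.0187
scene {'fov_y': 52.86199911682636, 'cx': 315.9914044518901, 'cy': 235.20358726542196, 'rvec': array([ 1.17867186,  2.28696832, -1.01657128]), 'tvec': array([ 0.26200722, -0.2046186 ,  1.56457782])}
top {'fov_y': 57.411816047533485, 'cx': 317.2193940283743, 'cy': 236.24133208103584, 'rvec': array([ 2.15257313, -2.09511958,  0.17849012]), 'tvec': array([0.02682968, 0.50716446, 0.90117128])}
```

View pics/scene0.png

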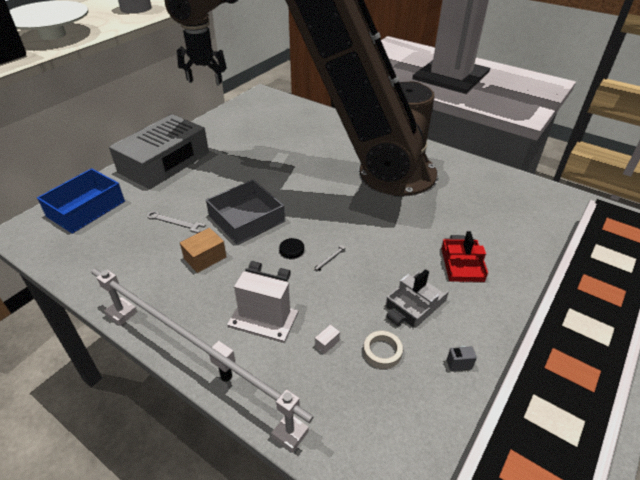

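View pics/top0.png

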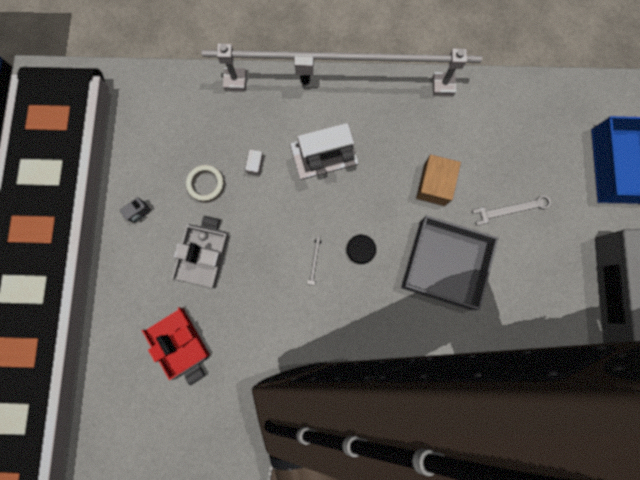

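The scene view shows the tray at about (418,298), the red decoy at (465,260), the box at (245,210) and the jamb at (262,300). In the top view the tray is at (203,252), the jamb at (326,150) and the box at (450,262). I'll zoom in to pick out features.

```bash
cat > h.py <<'E'
import numpy as np, cv2
from bench import ctrl, vision
def cam(s):
    f=240/np.tan(np.radians(s["fov_y"]/2)); K=np.array([[f,0,s["cx"]],[0,f,s["cy"]],[0,0,1]])
    return K,np.array(s["rvec"],float),np.array(s["tvec"],float)
def proj(s,P):
    K,r,t=cam(s); return cv2.projectPoints(np.atleast_2d(np.array(P,float)),r,t,K,None)[0].reshape(-1,2)
def ray(s,uv):
    K,r,t=cam(s); R=cv2.Rodrigues(r)[0]; d=R.T@np.linalg.inv(K)@np.array([uv[0],uv[1],1.]); return -R.T@t,d
def onplane(s,uv,z):
    o,d=ray(s,uv); return o+d*(z-o[2])/d[2]
def tri(s1,u1,s2,u2):
    o1,d1=ray(s1,u1);o2,d2=ray(s2,u2)
    A=np.stack([d1,-d2],1);k=np.linalg.lstsq(A,o2-o1,rcond=None)[0]
    p,q=o1+k[0]*d1,o2+k[1]*d2
    return (p+q)/2,np.linalg.norm(p-q)
def crop(s,c,w,h,k,name):
    x0,y0=int(c[0]-w/2),int(c[1]-h/2)
    im=s["pixels"][y0:y0+h,x0:x0+w]; im=cv2.resize(im,None,fx=k,fy=k,interpolation=cv2.INTER_CUBIC)
    for i in range(0,w,10):
        cv2.putText(im,str(x0+i),(i*k,8),0,.3,(0,255,255),1); cv2.line(im,(i*k,10),(i*k,16),(0,255,255),1)
    for i in range(0,h,10):
        cv2.putText(im,str(y0+i),(0,i*k+4),0,.3,(0,255,255),1); cv2.line(im,(20,i*k),(26,i*k),(0,255,255),1)
    cv2.imwrite("pics/"+name,im)
E
python3 - <<'E'
from h import *
import pickle
S={n:vision.snapshot(n) for n in("scene","top")}
pickle.dump(S,open("s0.pkl","wb"))
crop(S["top"],(203,252),80,90,6,"tt.png");crop(S["top"],(326,150),90,80,7,"tj.png")
crop(S["scene"],(418,298),80,80,7,"st.png");crop(S["scene"],(262,300),90,85,7,"sj.png")
for p in [(203,252),(326,150),(450,262),(320,240)]: print(p,onplane(S["top"],p,0))
for n in S: print(n,ray(S[n],(320,240))[0])
E
```

```text
(203, 252) [0.47149707 0.29750916 0.        ]
(326, 150) [0.72047926 0.02619644 0.        ]
(450, 262) [ 0.46370898 -0.25729012  0.        ]
(320, 240) [0.50590318 0.03457575 0.        ]
scene [1.21041894 0.53938236 0.89575274]
top [0.33926579 0.0289594  0.97678318]
```

View pics/tt.png

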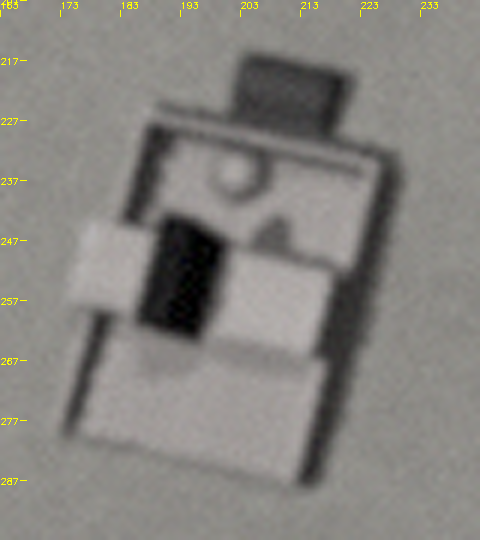

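View pics/tj.png

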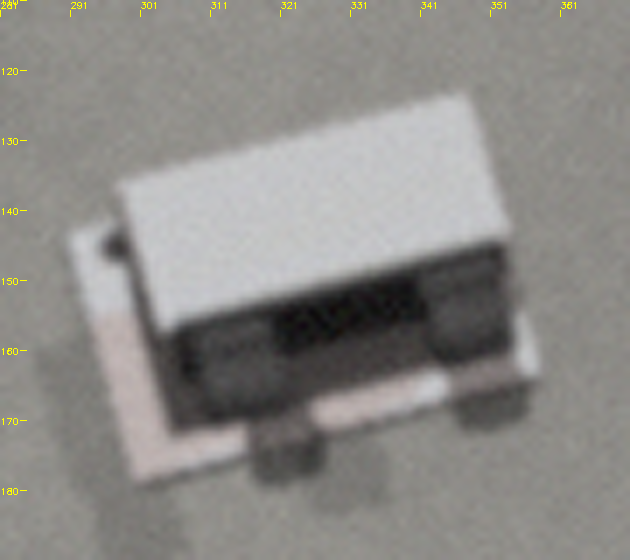

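View pics/st.png

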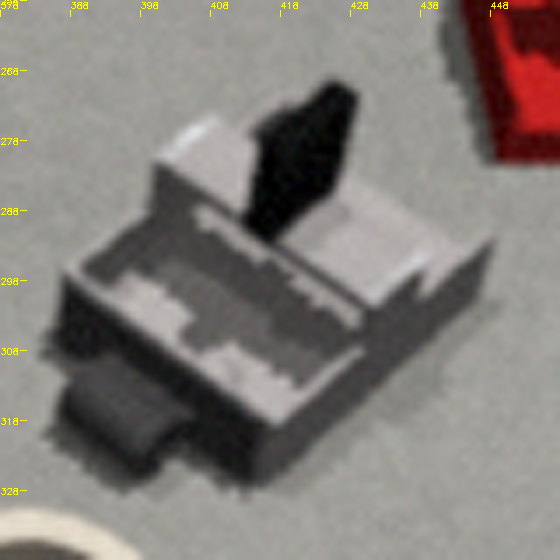

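View pics/sj.png

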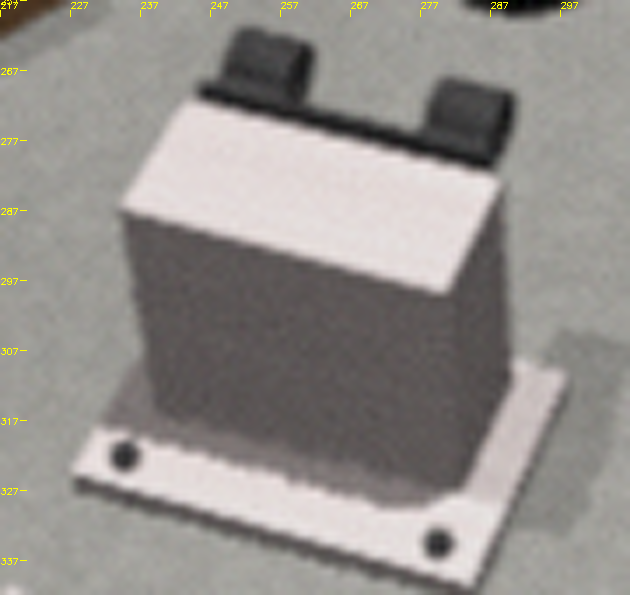

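```bash
cat >> h.py <<'E'
from scipy.optimize import least_squares
def px(c,w,h,k,pts):
    x0,y0=int(c[0]-w/2),int(c[1]-h/2)
    return [(x0+(a+.5)/k-.5,y0+(b+.5)/k-.5) for a,b in pts]
def T(p,L):
    L=np.atleast_2d(np.array(L,float)); c,s=np.cos(p[2]),np.sin(p[2])
    return np.c_[p[0]+c*L[:,0]-s*L[:,1],p[1]+s*L[:,0]+c*L[:,1],L[:,2]]
def fit(obs,x0):  # obs: list of (snap, uv list, local list)
    f=lambda p:np.concatenate([(proj(s,T(p,L))-np.array(u)).ravel() for s,u,L in obs])
    r=least_squares(f,x0,loss="soft_l1"); return r.x,f(r.x).reshape(-1,2)
E
python3 - <<'E'
from h import *
import pickle
S=pickle.load(open("s0.pkl","rb")); t,s=S["top"],S["scene"]
mm=lambda L:np.array(L)/1000.
TT=(t,px((203,252),80,90,6,[(78,222),(68,306),(335,272),(315,358),(158,100),(398,152)]),mm([(15,45,56),(-15,45,56),(15,-45,56),(-15,-45,56),(60,45,34),(60,-45,34)]))
TS=(s,px((418,298),80,80,7,[(155,160),(372,303),(212,115),(65,270),(275,422),(258,488),(492,238)]),mm([(15,-45,56),(15,45,56),(-15,-45,56),(60,-45,34),(60,45,34),(60,45,0),(-60,45,34)]))
JT=(t,px((326,150),90,80,7,[(120,182),(465,95),(512,235),(165,328)]),mm([(25,55,112),(25,-55,112),(-25,-55,118),(-25,55,118)]))
JS=(s,px((262,300),90,85,7,[(195,97),(500,180),(448,293),(122,208)]),mm([(-25,-55,112),(-25,55,112),(25,55,112),(25,-55,112)]))
for nm,o,x0 in(("tray",[TT,TS],(.47,.3,-.2)),("jamb",[JT,JS],(.72,.03,.2))):
    for oo in (o,o[:1],o[1:]):
        p,r=fit(oo,x0); print(nm,p[:2].round(4),np.degrees(p[2]).round(2),r.round(1).tolist())
# box
for n in S: crop(S[n],(450,262) if n=="top" else (245,210),110,100,6,n+"b.png")
E
```

```text
tray [0.4589 0.2972] -11.07 [[1.7, -0.8], [-0.5, -1.2], [-0.4, -0.0], [-0.7, -0.6], [-2.8, 1.4], [-3.3, 1.5], [-0.5, -0.8], [-0.4, 0.1], [-0.6, -0.8], [-1.0, -0.4], [-0.2, 0.2], [0.1, 0.1], [0.2, -1.3]]
tray [0.4588 0.2954] -11.36 [[2.6, -0.8], [0.4, -1.2], [0.5, 0.2], [0.1, -0.4], [-1.8, 1.5], [-2.4, 1.8]]
tray [0.4595 0.2986] -11.55 [[-0.0, -0.6], [-0.1, 0.6], [-0.1, -0.4], [-0.7, -0.2], [-0.1, 0.6], [0.3, 0.5], [0.7, -0.7]]
jamb [0.6992 0.0294] 16.55 [[-1.3, -0.2], [0.0, -0.7], [0.0, -0.1], [-1.9, -0.1], [-1.2, -0.9], [0.9, -1.0], [-0.2, -0.6], [-0.7, -1.0]]
jamb [0.6987 0.0278] 16.87 [[-0.6, 0.2], [0.7, -0.6], [0.8, 0.0], [-1.0, 0.2]]
jamb [0.7006 0.0317] 16.25 [[-0.7, -0.2], [1.3, -0.0], [0.1, 0.4], [-0.3, -0.3]]
```

View pics/topb.png

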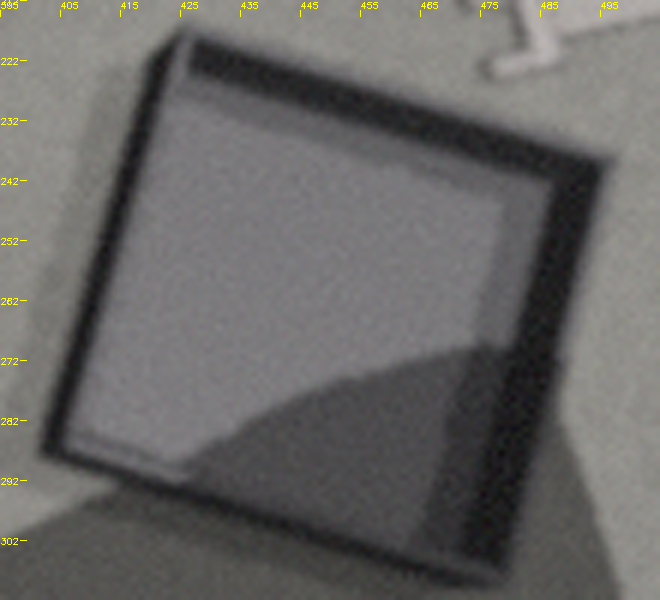

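The top-view wall corners were mis-picked: the dark band there is the outer face, not the wall top. I'll drop those two and refit, and measure the box as well.

```bash
python3 - <<'E'
from h import *
import pickle
S=pickle.load(open("s0.pkl","rb")); t,s=S["top"],S["scene"]
mm=lambda L:np.array(L)/1000.
TT=(t,px((203,252),80,90,6,[(78,222),(68,306),(335,272),(315,358)]),mm([(15,45,56),(-15,45,56),(15,-45,56),(-15,-45,56)]))
TS=(s,px((418,298),80,80,7,[(155,160),(372,303),(212,115),(65,270),(275,422),(258,488),(492,238)]),mm([(15,-45,56),(15,45,56),(-15,-45,56),(60,-45,34),(60,45,34),(60,45,0),(-60,45,34)]))
BT=(t,px((450,262),110,100,6,[(183,27),(615,158),(500,582),(42,455)]),mm([(80,80,60),(80,-80,60),(-80,-80,60),(-80,80,60)]))
for nm,o,x0 in(("tray",[TT,TS],(.47,.3,-.2)),("box",[BT],(.45,-.25,-.2))):
    for oo in ([o,o[:1],o[1:]] if len(o)>1 else [o]):
        p,r=fit(oo,x0); print(nm,p[:2].round(4),np.degrees(p[2]).round(2),r.round(1).tolist())
# tab black mask in top: 
for n,c,w in(("top",(203,252),40),("scene",(418,285),40)):
    im=S[n]["pixels"].max(2); m=np.zeros_like(im); 
    m[c[1]-w:c[1]+w,c[0]-w:c[0]+w]=(im<40)[c[1]-w:c[1]+w,c[0]-w:c[0]+w]
    k,l,st,ce=cv2.connectedComponentsWithStats(m)
    for i in range(1,k):
        if st[i,4]>40: print(n,st[i],ce[i])
tr=fit([TT,TS],(.47,.3,-.2))[0]
for n in S:
    print(n,proj(S[n],T(tr,mm([(20,6,100),(-20,6,100),(-20,-6,100),(20,-6,100),(0,0,82)]))).round(1).tolist())
E
```

```text
tray [0.4583 0.2976] -10.66 [[1.4, -0.4], [-0.7, -0.7], [-0.6, 0.1], [-0.8, -0.5], [-0.3, -0.8], [0.0, -0.0], [-0.5, -0.8], [-0.7, -0.3], [0.3, 0.1], [0.6, -0.0], [0.4, -1.6]]
tray [0.4575 0.2968] -9.62 [[1.6, 0.3], [-0.3, 0.0], [-0.3, 0.1], [-0.3, -0.5]]
tray [0.4595 0.2986] -11.55 [[-0.0, -0.6], [-0.1, 0.6], [-0.1, -0.4], [-0.7, -0.2], [-0.1, 0.6], [0.3, 0.5], [0.7, -0.7]]
box [ 0.4556 -0.2406] -16.45 [[-1.2, -0.7], [-0.2, 0.2], [0.1, 2.4], [1.6, -0.6]]
top [187 244  13  19 166] [192.93373494 252.95783133]
scene [413 270  16  23 192] [420.16145833 280.72395833]
scene [386 300  29  25 230] [399.73043478 314.0173913 ]
scene [[418.2, 279.5], [429.0, 270.5], [424.7, 267.8], [413.9, 276.6], [420.3, 279.0]]
top [[189.2, 241.3], [184.0, 260.5], [189.7, 261.7], [194.9, 242.6], [192.0, 252.7]]
```

View pics/sceneb.png

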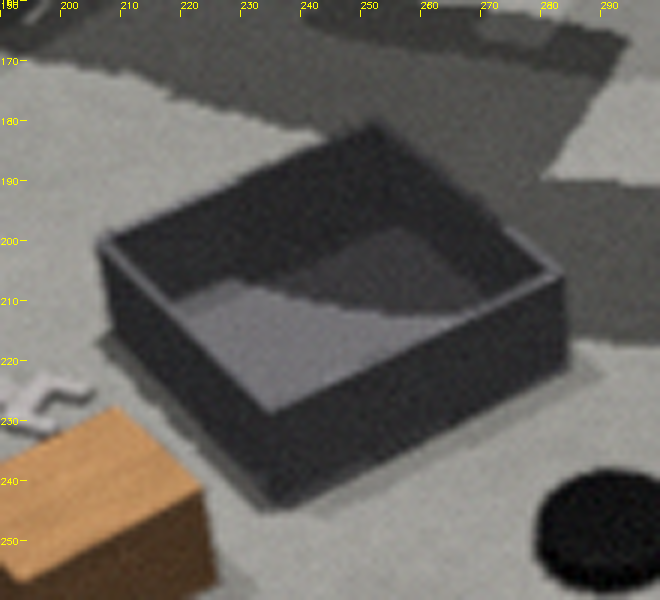

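Estimates, as (x, y) in m and yaw:
- tray: (0.459, 0.298), −11°
- box: (0.456, −0.241), −16.5°
- jamb: (0.700, 0.030), 16.6°

Next I'll move over the tab along an arc that stays within reach.

Emit:
servo_tool(deltas=[{"offset": [4.2,4.6,0],"dr": [0,0,-0.033]},{"offset": [4.2,4.6,0],"dr": [0,0,-0.033]},{"offset": [4.2,4.6,0],"dr": [0,0,-0.033]},{"offset": [4.2,4.6,0],"dr": [0,0,-0.033]},{"offset": [4.2,4.6,0],"dr": [0,0,-0.033]},{"offset": [4.2,4.6,0],"dr": [0,0,-0.033]},{"offset": [0.8,5,0],"dr": [0,0,-0.033]},{"offset": [0.8,5,0],"dr": [0,0,-0.033]}], gripper=-1)

```text
time_s: 1.2
tool_pos: [0.5151, -0.1964, 0.231]
eef_rot: [[0.99, 0.141, -0.0], [0.141, -0.99, 0.0], [-0.0, -0.0, -1.0]]
force: [0.6, 0.4, 0.1]
opening: 1.005
```

Emit:
servo_tool(deltas=[{"offset": [0.8,5,0],"dr": [0,0,-0.033]},{"offset": [0.8,5,0],"dr": [0,0,-0.033]},{"offset": [0.8,5,0],"dr": [0,0,-0.033]},{"offset": [0.8,5,0],"dr": [0,0,-0.033]},{"offset": [-1.5,5,0],"dr": [0,0,-0.033]},{"offset": [-1.5,5,0],"dr": [0,0,-0.033]},{"offset": [-1.5,5,0],"dr": [0,0,-0.033]},{"offset": [-1.5,5,0],"dr": [0,0,-0.033]}])

```text
time_s: 2.2
tool_pos: [0.4861, 0.2033, 0.2314]
eef_rot: [[0.992, -0.123, 0.0], [-0.123, -0.992, -0.0], [0.0, 0.0, -1.0]]
force: [1.1, -0.3, 0.1]
opening: 1.001
```

Emit:
servo_tool(deltas=[{"offset": [-1.5,4.5,0],"dr": [0,0,-0.033]},{"offset": [-1.5,3,-2],"dr": [0,0,-0.033]},{"offset": [0,0,-2]},{"offset": [0,0,0]}])

```text
invalid input at $.deltas[2]: expected keys offset, dr
```

```bash
cat > m.py <<'E'
from h import *
s=ctrl.get_state(); np.set_printoptions(suppress=True,precision=4)
R=s["eef_rot"]
print("t",s["time_s"],"pos",s["tool_pos"],"head",np.degrees(np.arctan2(R[1,0],R[0,0])).round(2),"z",R[:,2],"J",s["joints"].round(1),"F",s["force"].round(1),"M",s["moment"].round(2),"open",round(s["opening"],3))
E
python3 m.py
```

```text
t 2.2 pos [0.4861 0.2033 0.2314] head -7.07 z [ 0.0001 -0.0001 -1.    ] J [ 15.5  20.2 103.   -0.   56.8 112.6] F [ 1.1 -0.3  0.1] M [ 0.02 -0.02  0.03] open 1.001
```

Emit:
servo_tool(deltas=[{"offset": [-1.3,4.5,0],"dr": [0,0,-0.034]},{"offset": [-1.0,3.5,-2],"dr": [0,0,-0.034]},{"offset": [-0.4,1.5,-2],"dr": [0,0,0]},{"offset": [0,0,-2],"dr": [0,0,0]},{"offset": [0,0,0],"dr": [0,0,0]}])

```text
time_s: 2.82
tool_pos: [0.4591, 0.2967, 0.1702]
eef_rot: [[0.982, -0.189, -0.003], [-0.189, -0.982, -0.001], [-0.002, 0.002, -1.0]]
force: [0.2, -0.7, -0.6]
opening: 1.002
```

```bash
python3 m.py; python3 - <<'E'
from h import *
S=vision.snapshot("scene"); crop(S,(418,270),110,110,6,"a1.png")
S=vision.snapshot("top"); crop(S,(203,252),110,100,6,"a1t.png")
E
```

```text
t 2.825 pos [0.4591 0.2967 0.1702] head -10.87 z [-0.0025 -0.0013 -1.    ] J [ 25.9  26.  104.2  -0.   49.9 126.8] F [ 0.2 -0.7 -0.6] M [-0.02 -0.01  0.02] open 1.002
```

View pics/a1.png

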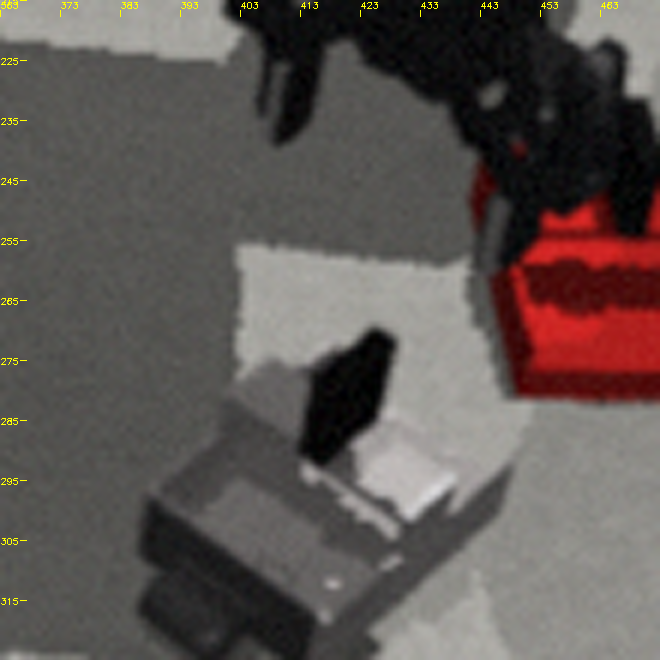

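The open fingers sit behind and above the tab, straddling it as planned, at about (410,228) and (462,240) with the tab at (420,282). Next: descend and grip.

Emit:
servo_tool(deltas=[{"offset": [0,0,-2.5],"dr": [0,0,0]},{"offset": [0,0,-2.5],"dr": [0,0,0]},{"offset": [0,0,-2.5],"dr": [0,0,0]},{"offset": [0,0,-1.8],"dr": [0,0,0]},{"offset": [0,0,-1.0],"dr": [0,0,0]},{"offset": [0,0,0],"dr": [0,0,0]}])

```text
time_s: 3.68
tool_pos: [0.46, 0.2967, 0.0685]
eef_rot: [[0.982, -0.189, -0.0], [-0.189, -0.982, -0.0], [0.0, 0.0, -1.0]]
force: [0.6, -0.8, 0.4]
opening: 1.002
```

Emit:
servo_tool(deltas=[{"offset": [0,0,0],"dr": [0,0,0]},{"offset": [0,0,0],"dr": [0,0,0]},{"offset": [0,0,0],"dr": [0,0,0]},{"offset": [0,0,0],"dr": [0,0,0]},{"offset": [0,0,0],"dr": [0,0,0]},{"offset": [0,0,0],"dr": [0,0,0]},{"offset": [0,0,0],"dr": [0,0,0]},{"offset": [0,0,0],"dr": [0,0,0]}], gripper=1, force=70)

```text
time_s: 4.68
tool_pos: [0.4599, 0.2968, 0.0686]
eef_rot: [[0.982, -0.189, 0.0], [-0.189, -0.982, 0.0], [0.0, -0.0, -1.0]]
force: [-0.8, -0.1, 5.9]
opening: 0.129
```

```bash
python3 m.py; python3 - <<'E'
from h import *
S=vision.snapshot("scene"); crop(S,(418,270),110,110,6,"a2.png")
E
```

```text
t 4.675 pos [0.4599 0.2968 0.0686] head -10.91 z [ 0.0005  0.0002 -1.    ] J [ 25.9  34.6 108.9   0.   36.5 126.8] F [-0.8 -0.1  5.9] M [ 0.03  0.11 -0.1 ] open 0.129
```

View pics/a2.png

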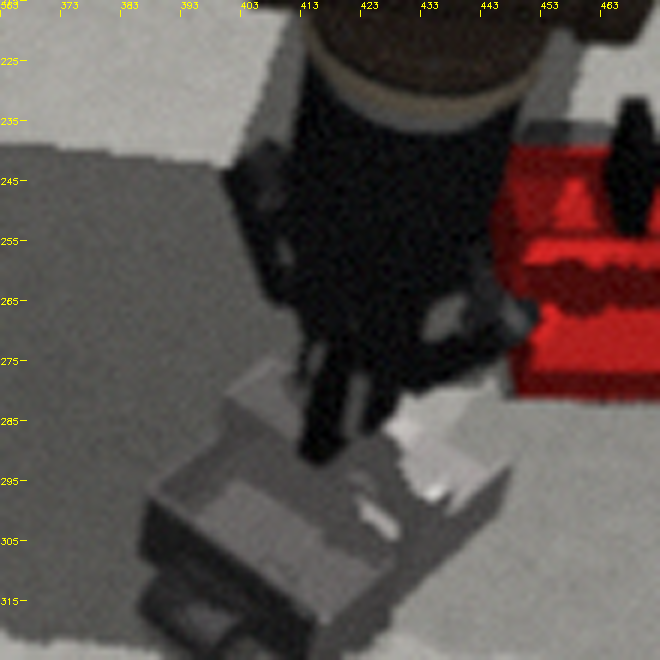

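The grip closed on the tab (opening 0.13, about 11 mm). Next: lift.

Emit:
servo_tool(deltas=[{"offset": [0,0,0.8],"dr": [0,0,0]},{"offset": [0,0,1.6],"dr": [0,0,0]},{"offset": [0,0,2],"dr": [0,0,0]},{"offset": [0,0,2],"dr": [0,0,0]},{"offset": [0,0,1.6],"dr": [0,0,0]},{"offset": [0,0,1],"dr": [0,0,0]},{"offset": [0,0,0.5],"dr": [0,0,0]},{"offset": [0,0,0],"dr": [0,0,0]}])

```text
time_s: 5.72
tool_pos: [0.4597, 0.2967, 0.1633]
eef_rot: [[0.982, -0.189, -0.0], [-0.189, -0.982, -0.0], [-0.0, 0.0, -1.0]]
force: [-0.4, 0.1, -3.2]
opening: 0.13
```

```bash
python3 m.py; python3 - <<'E'
from h import *
S=vision.snapshot("scene"); crop(S,(418,250),120,120,5,"a3.png")
S=vision.snapshot("top"); crop(S,(203,252),120,110,5,"a3t.png")
E
```

```text
t 5.725 pos [0.4597 0.2967 0.1633] head -10.9 z [-0.0001 -0.0001 -1.    ] J [ 25.9  26.6 104.6  -0.   48.8 126.8] F [-0.4  0.1 -3.2] M [0.04 0.1  0.02] open 0.13
```

View pics/a3.png

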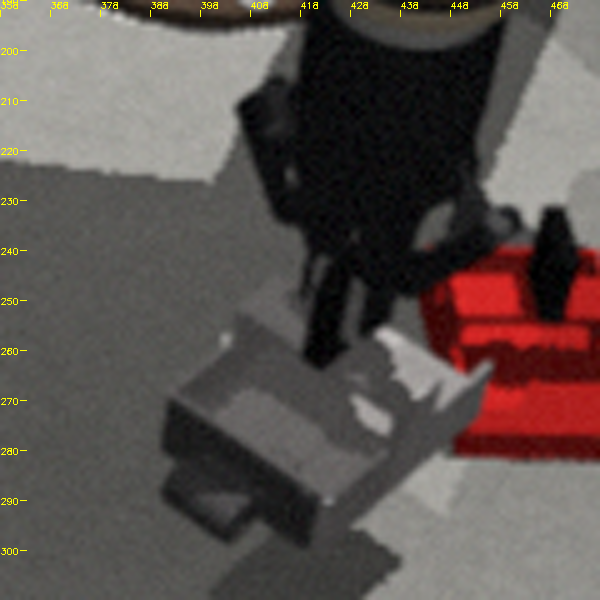

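View pics/a3t.png

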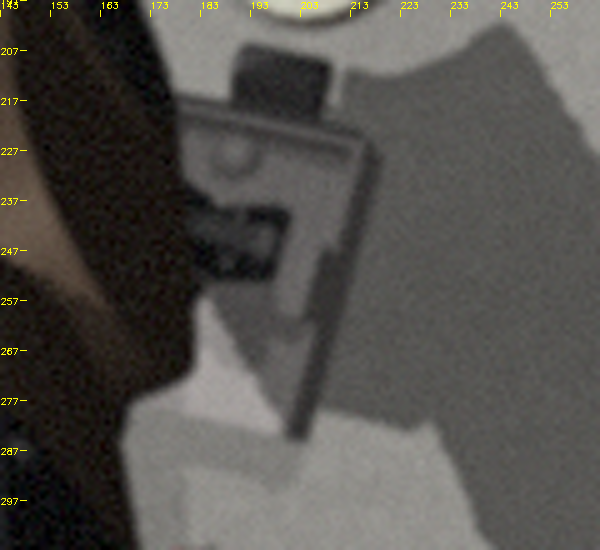

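The tray is off the bench, level to the eye, and the ball is still at the +x end (top view about (190,228)). Next: carry it to the box while turning its heading to 68°.

Emit:
servo_tool(deltas=[{"offset": [0.15,-0.6,0],"dr": [0,0,0.03]},{"offset": [0.15,-1.3,0],"dr": [0,0,0.05]},{"offset": [0.15,-2,0],"dr": [0,0,0.061]},{"offset": [0.15,-2,0],"dr": [0,0,0.061]},{"offset": [0.15,-2,0],"dr": [0,0,0.061]},{"offset": [0.15,-2,0],"dr": [0,0,0.061]},{"offset": [0.15,-2,0],"dr": [0,0,0.061]},{"offset": [0.15,-2,0],"dr": [0,0,0.061]}])

```text
time_s: 6.82
tool_pos: [0.4716, 0.1571, 0.1628]
eef_rot: [[0.967, 0.255, -0.001], [0.255, -0.967, -0.0], [-0.001, 0.0, -1.0]]
force: [-0.3, -0.4, -3.8]
opening: 0.13
```

Emit:
servo_tool(deltas=[{"offset": [0.15,-2,0],"dr": [0,0,0.061]},{"offset": [0.15,-2,0],"dr": [0,0,0.061]},{"offset": [0.15,-2,0],"dr": [0,0,0.061]},{"offset": [0.15,-2,0],"dr": [0,0,0.061]},{"offset": [0.15,-2,0],"dr": [0,0,0.061]},{"offset": [0.15,-2,0],"dr": [0,0,0.061]},{"offset": [0.15,-2,0],"dr": [0,0,0.061]},{"offset": [0.15,-2,0],"dr": [0,0,0.061]}])

```text
time_s: 7.82
tool_pos: [0.4836, -0.0029, 0.1628]
eef_rot: [[0.735, 0.679, -0.001], [0.679, -0.735, 0.0], [-0.001, -0.001, -1.0]]
force: [0.1, 0.9, -3.4]
opening: 0.125
```

Emit:
servo_tool(deltas=[{"offset": [0.15,-2,0],"dr": [0,0,0.061]},{"offset": [0.15,-2,0],"dr": [0,0,0.061]},{"offset": [0.15,-2,0],"dr": [0,0,0.061]},{"offset": [0.15,-2,0],"dr": [0,0,0.061]},{"offset": [0.15,-2,-0.3],"dr": [0,0,0.061]},{"offset": [0.15,-2,-0.4],"dr": [0,0,0.061]},{"offset": [0.15,-1.4,-0.4],"dr": [0,0,0.05]},{"offset": [0.1,-0.7,-0.2],"dr": [0,0,0.03]}])

```text
time_s: 8.82
tool_pos: [0.4951, -0.1439, 0.1496]
eef_rot: [[0.371, 0.929, -0.001], [0.929, -0.371, 0.0], [-0.0, -0.001, -1.0]]
force: [0.2, 0.4, -3.8]
opening: 0.13
```

Emit:
servo_tool(deltas=[{"offset": [0,0,0],"dr": [0,0,0]},{"offset": [0,0,0],"dr": [0,0,0]}])

```text
time_s: 9.07
tool_pos: [0.4951, -0.143, 0.1501]
eef_rot: [[0.372, 0.928, -0.0], [0.928, -0.372, 0.0], [0.0, -0.0, -1.0]]
force: [-0.3, -0.0, -4.1]
opening: 0.131
```

```bash
python3 m.py; python3 - <<'E'
from h import *
S=vision.snapshot("scene"); crop(S,(270,180),150,140,5,"a4.png")
S=vision.snapshot("top"); crop(S,(420,240),150,120,5,"a4t.png")
E
```

```text
t 9.075 pos [ 0.4951 -0.143   0.1501] head 68.14 z [-0.0004  0.0002 -1.    ] J [-23.5  25.4 109.7   0.   44.9  -1.6] F [-0.3 -0.  -4.1] M [-0.07  0.02 -0.01] open 0.131
```

View pics/a4.png

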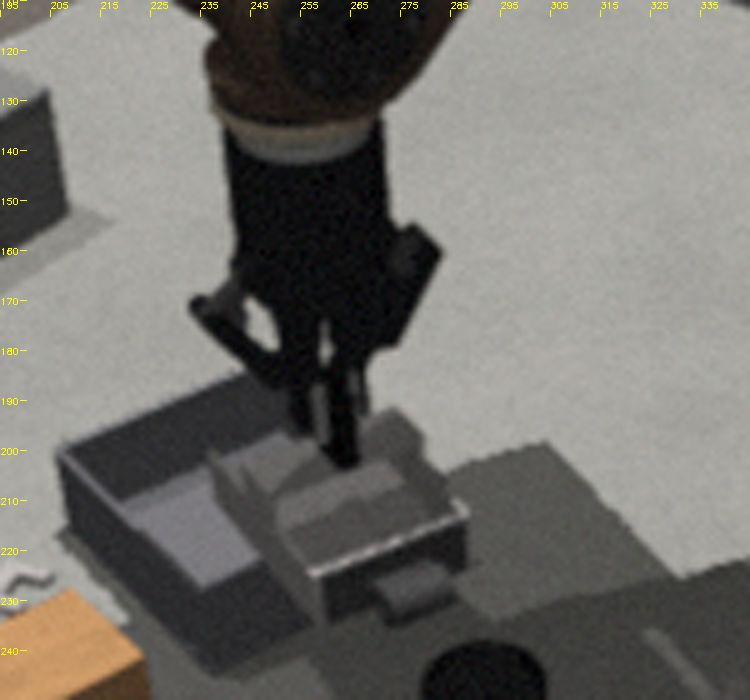

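View pics/a4t.png

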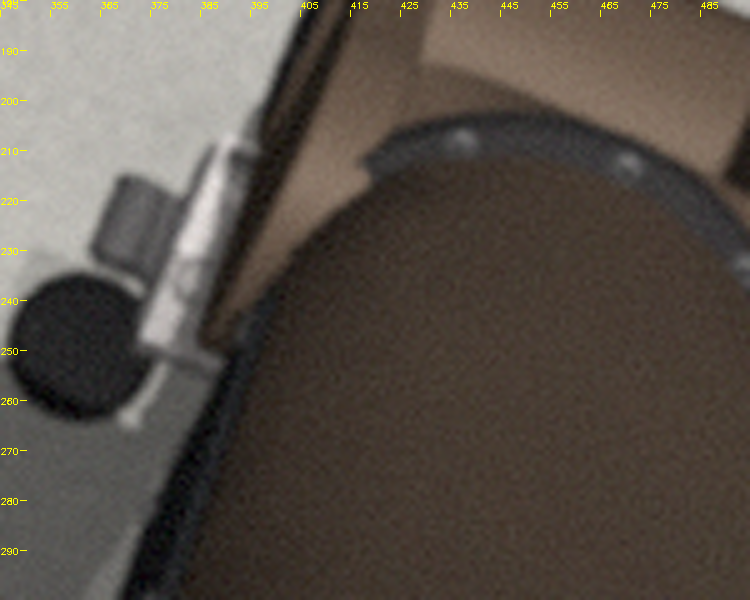

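The box is under the spout and the ball still sits at the +x end (top view about (381,235)). Next I'll tip slowly, 45° about the spout edge, checking the joints on the way.

Emit:
servo_tool(deltas=[{"offset": [-0.07,-0.17,0.17],"dr": [0.0303,-0.0122,0]},{"offset": [-0.07,-0.17,0.17],"dr": [0.0303,-0.0122,0]},{"offset": [-0.07,-0.17,0.17],"dr": [0.0303,-0.0122,0]},{"offset": [-0.07,-0.17,0.17],"dr": [0.0303,-0.0122,0]},{"offset": [-0.07,-0.17,0.17],"dr": [0.0303,-0.0122,0]},{"offset": [-0.07,-0.17,0.17],"dr": [0.0303,-0.0122,0]},{"offset": [-0.07,-0.17,0.17],"dr": [0.0303,-0.0122,0]},{"offset": [-0.07,-0.17,0.17],"dr": [0.0303,-0.0122,0]}])

```text
time_s: 10.18
tool_pos: [0.4897, -0.1566, 0.1641]
eef_rot: [[0.359, 0.928, 0.097], [0.897, -0.372, 0.24], [0.259, 0.001, -0.966]]
force: [-0.2, 1.1, -4.0]
opening: 0.13
```

```bash
python3 m.py; python3 - <<'E'
from h import *
S=vision.snapshot("scene"); crop(S,(270,180),150,140,5,"a5.png")
E
```

```text
t 10.175 pos [ 0.4897 -0.1566  0.1641] head 68.19 z [ 0.0971  0.2402 -0.9658] J [-32.5  24.8 109.7  19.4  50.  -23.8] F [-0.2  1.1 -4. ] M [-0.35  0.11  0.05] open 0.13
```

View pics/a5.png

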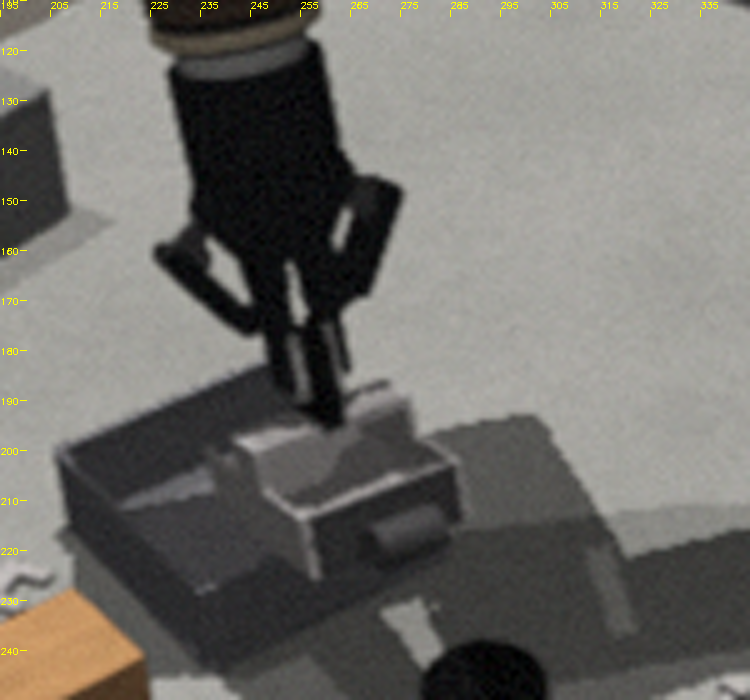

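At 15° the tray pitches spout-down inside the box outline, and the wrist has room. Carrying on.

Emit:
servo_tool(deltas=[{"offset": [-0.08,-0.21,0.12],"dr": [0.0303,-0.0122,0]},{"offset": [-0.08,-0.21,0.12],"dr": [0.0303,-0.0122,0]},{"offset": [-0.08,-0.21,0.12],"dr": [0.0303,-0.0122,0]},{"offset": [-0.08,-0.21,0.12],"dr": [0.0303,-0.0122,0]},{"offset": [-0.08,-0.21,0.12],"dr": [0.0303,-0.0122,0]},{"offset": [-0.08,-0.21,0.12],"dr": [0.0303,-0.0122,0]},{"offset": [-0.08,-0.21,0.12],"dr": [0.0303,-0.0122,0]},{"offset": [-0.08,-0.21,0.12],"dr": [0.0303,-0.0122,0]}])

```text
time_s: 11.22
tool_pos: [0.4832, -0.1739, 0.1736]
eef_rot: [[0.322, 0.928, 0.187], [0.804, -0.372, 0.465], [0.501, 0.001, -0.866]]
force: [0.1, 0.1, -4.3]
opening: 0.127
```

Emit:
servo_tool(deltas=[{"offset": [-0.09,-0.23,0.06],"dr": [0.0303,-0.0122,0]},{"offset": [-0.09,-0.23,0.06],"dr": [0.0303,-0.0122,0]},{"offset": [-0.09,-0.23,0.06],"dr": [0.0303,-0.0122,0]},{"offset": [-0.09,-0.23,0.06],"dr": [0.0303,-0.0122,0]},{"offset": [-0.09,-0.23,0.06],"dr": [0.0303,-0.0122,0]},{"offset": [-0.09,-0.23,0.06],"dr": [0.0303,-0.0122,0]},{"offset": [-0.09,-0.23,0.06],"dr": [0.0303,-0.0122,0]},{"offset": [-0.09,-0.23,0.06],"dr": [0.0303,-0.0122,0]}])

```text
time_s: 12.22
tool_pos: [0.476, -0.1922, 0.1784]
eef_rot: [[0.262, 0.928, 0.264], [0.656, -0.372, 0.656], [0.708, 0.001, -0.707]]
force: [0.2, -0.1, -4.4]
opening: 0.133
```

Emit:
servo_tool(deltas=[{"offset": [0,0,0],"dr": [0,0,0]},{"offset": [0,0,0],"dr": [0,0,0]},{"offset": [0,0,0],"dr": [0,0,0]},{"offset": [0,0,0],"dr": [0,0,0]}])

```text
time_s: 12.72
tool_pos: [0.4761, -0.1919, 0.1784]
eef_rot: [[0.263, 0.928, 0.264], [0.658, -0.372, 0.655], [0.706, 0.002, -0.708]]
force: [1.0, -0.4, -3.6]
opening: 0.132
```

```bash
python3 m.py; python3 - <<'E'
from h import *
S=vision.snapshot("scene"); crop(S,(270,180),150,140,5,"a6.png")
S=vision.snapshot("top"); crop(S,(420,240),150,120,5,"a6t.png")
E
```

```text
t 12.725 pos [ 0.4761 -0.1919  0.1784] head 68.24 z [ 0.2637  0.6548 -0.7083] J [-48.2  31.2 108.   42.1  70.6 -51.7] F [ 1.  -0.4 -3.6] M [-0.85  0.37  0.05] open 0.132
```

View pics/a6.png

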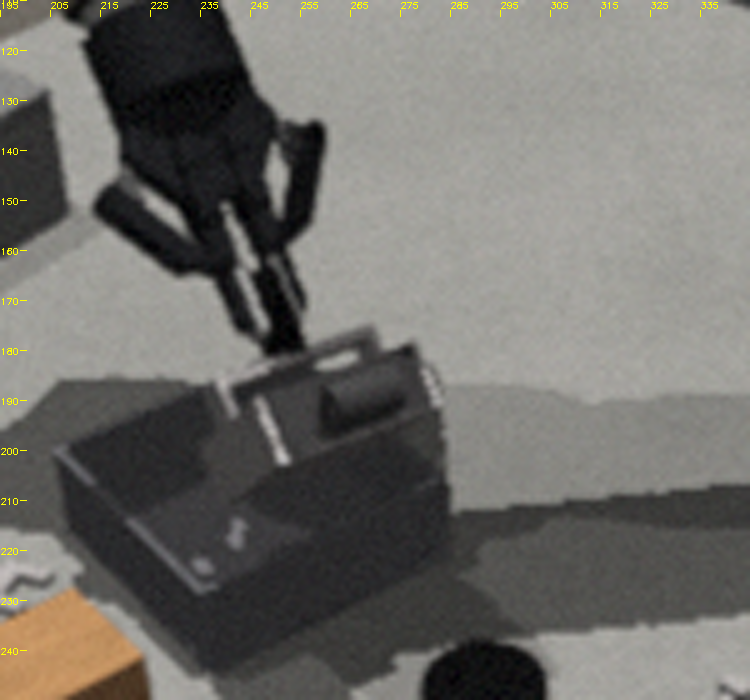

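View pics/a6t.png

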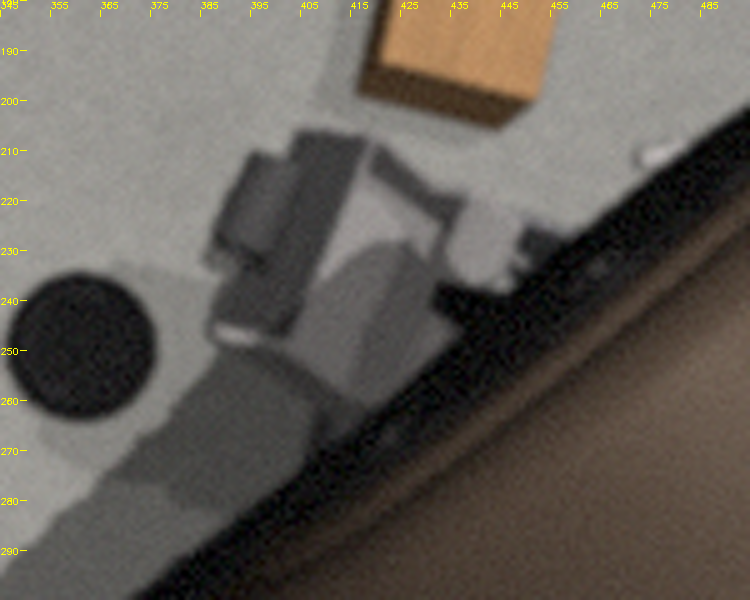

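At 45° the visible tray floor is empty, and a small bright spot near (231,222) in the scene view, inside the box, looks like the ball. I'll bring the tray level and check.

Emit:
servo_tool(deltas=[{"offset": [0.09,0.23,-0.06],"dr": [-0.0303,0.0122,0]},{"offset": [0.09,0.23,-0.06],"dr": [-0.0303,0.0122,0]},{"offset": [0.09,0.23,-0.06],"dr": [-0.0303,0.0122,0]},{"offset": [0.09,0.23,-0.06],"dr": [-0.0303,0.0122,0]},{"offset": [0.09,0.23,-0.06],"dr": [-0.0303,0.0122,0]},{"offset": [0.09,0.23,-0.06],"dr": [-0.0303,0.0122,0]},{"offset": [0.09,0.23,-0.06],"dr": [-0.0303,0.0122,0]},{"offset": [0.09,0.23,-0.06],"dr": [-0.0303,0.0122,0]}])

```text
time_s: 13.82
tool_pos: [0.4833, -0.1735, 0.1735]
eef_rot: [[0.322, 0.928, 0.186], [0.805, -0.372, 0.461], [0.497, 0.001, -0.868]]
force: [0.1, 0.3, -3.1]
opening: 0.125
```

Emit:
servo_tool(deltas=[{"offset": [0.08,0.21,-0.12],"dr": [-0.0303,0.0122,0]},{"offset": [0.08,0.21,-0.12],"dr": [-0.0303,0.0122,0]},{"offset": [0.08,0.21,-0.12],"dr": [-0.0303,0.0122,0]},{"offset": [0.08,0.21,-0.12],"dr": [-0.0303,0.0122,0]},{"offset": [0.08,0.21,-0.12],"dr": [-0.0303,0.0122,0]},{"offset": [0.08,0.21,-0.12],"dr": [-0.0303,0.0122,0]},{"offset": [0.08,0.21,-0.12],"dr": [-0.0303,0.0122,0]},{"offset": [0.08,0.21,-0.12],"dr": [-0.0303,0.0122,0]}])

```text
time_s: 14.82
tool_pos: [0.4897, -0.1567, 0.1639]
eef_rot: [[0.359, 0.928, 0.096], [0.897, -0.372, 0.238], [0.256, 0.001, -0.967]]
force: [-0.2, -0.6, -3.7]
opening: 0.127
```

Emit:
servo_tool(deltas=[{"offset": [0.07,0.17,-0.17],"dr": [-0.0303,0.0122,0]},{"offset": [0.07,0.17,-0.17],"dr": [-0.0303,0.0122,0]},{"offset": [0.07,0.17,-0.17],"dr": [-0.0303,0.0122,0]},{"offset": [0.07,0.17,-0.17],"dr": [-0.0303,0.0122,0]},{"offset": [0.07,0.17,-0.17],"dr": [-0.0303,0.0122,0]},{"offset": [0.07,0.17,-0.17],"dr": [-0.0303,0.0122,0]},{"offset": [0.07,0.17,-0.17],"dr": [-0.0303,0.0122,0]},{"offset": [0.07,0.17,-0.17],"dr": [-0.0303,0.0122,0]}])

```text
time_s: 15.82
tool_pos: [0.4953, -0.143, 0.1503]
eef_rot: [[0.372, 0.928, -0.0], [0.928, -0.372, -0.002], [-0.002, 0.0, -1.0]]
force: [0.0, 0.4, -3.2]
opening: 0.128
```

```bash
python3 m.py; python3 - <<'E'
from h import *
S=vision.snapshot("scene"); crop(S,(270,180),150,140,5,"a7.png")
S=vision.snapshot("top"); crop(S,(420,240),150,120,5,"a7t.png")
E
```

```text
t 15.825 pos [ 0.4953 -0.143   0.1503] head 68.16 z [-0.0002 -0.0016 -1.    ] J [-23.4  25.4 109.7  -0.1  44.9  -1.5] F [ 0.   0.4 -3.2] M [-0.03  0.02 -0.02] open 0.128
```

View pics/a7.png

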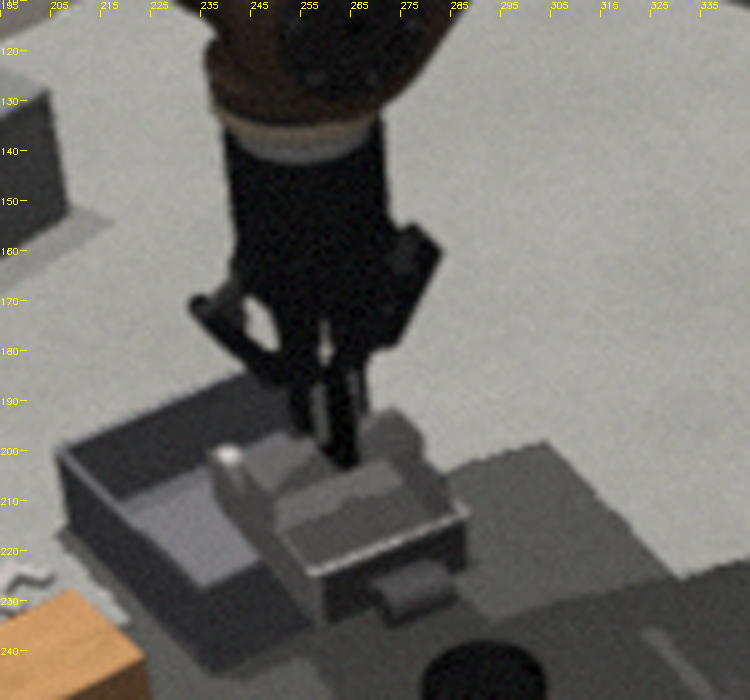

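View pics/a7t.png

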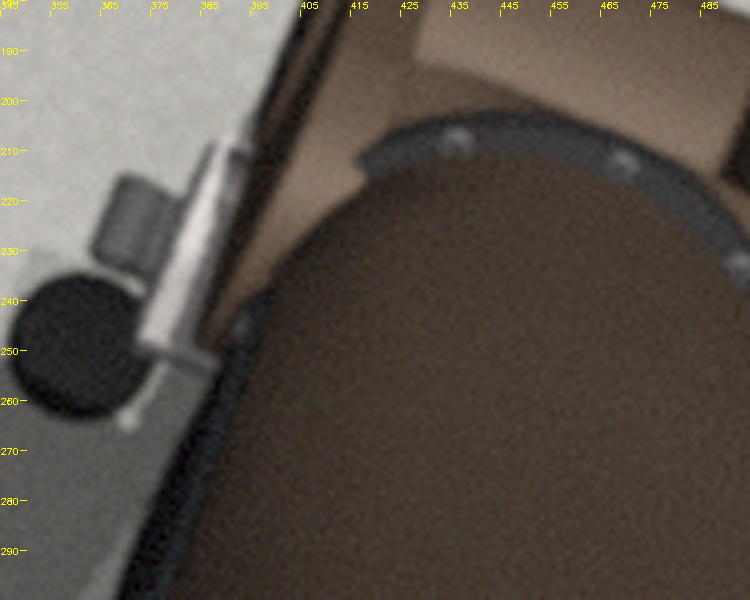

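The ball is gone from the tray, and a bright ball shows at (239,201), just past the spout inside the box. I'll move to the pre-mate pose, backed off 60 mm, and re-check from there.

Emit:
servo_tool(deltas=[{"offset": [0.1,0.5,0.5],"dr": [0,0,-0.03]},{"offset": [0.2,1,0.8],"dr": [0,0,-0.06]},{"offset": [0.2,1,0],"dr": [0,0,-0.081]},{"offset": [0.2,1,0],"dr": [0,0,-0.081]},{"offset": [0.2,1,0],"dr": [0,0,-0.081]},{"offset": [0.2,1,0],"dr": [0,0,-0.081]},{"offset": [0.2,1,0],"dr": [0,0,-0.081]},{"offset": [0.2,1,0],"dr": [0,0,-0.081]}])

```text
time_s: 16.92
tool_pos: [0.5103, -0.0679, 0.1634]
eef_rot: [[0.819, 0.574, 0.0], [0.574, -0.819, 0.0], [0.0, -0.0, -1.0]]
force: [1.0, 0.4, -3.1]
opening: 0.126
```

Emit:
servo_tool(deltas=[{"offset": [0.2,1,0],"dr": [0,0,-0.081]},{"offset": [0.2,1,0],"dr": [0,0,-0.081]},{"offset": [0.2,1,0],"dr": [0,0,-0.081]},{"offset": [0.2,0.9,0],"dr": [0,0,-0.051]},{"offset": [0.2,0.5,0],"dr": [0,0,-0.03]},{"offset": [0,0,0],"dr": [0,0,0]},{"offset": [0,0,0],"dr": [0,0,0]},{"offset": [0,0,0],"dr": [0,0,0]}])

```text
time_s: 17.92
tool_pos: [0.5202, -0.0245, 0.1633]
eef_rot: [[0.958, 0.286, 0.0], [0.286, -0.958, 0.0], [0.0, -0.0, -1.0]]
force: [0.4, 1.0, -3.6]
opening: 0.125
```

```bash
python3 m.py; python3 - <<'E'
from h import *
import pickle
S={n:vision.snapshot(n) for n in("scene","top")}; pickle.dump(S,open("s1.pkl","wb"))
cv2.imwrite("pics/b1s.png",S["scene"]["pixels"]); cv2.imwrite("pics/b1t.png",S["top"]["pixels"])
crop(S["scene"],(285,235),130,110,6,"b1sc.png"); crop(S["top"],(330,210),120,130,5,"b1tc.png")
E
```

```text
t 17.925 pos [ 0.5202 -0.0245  0.1633] head 16.61 z [ 0.  0. -1.] J [-10.   24.7 108.2   0.   47.1  63.4] F [ 0.4  1.  -3.6] M [-0.    0.04  0.05] open 0.125
```

View pics/b1s.png

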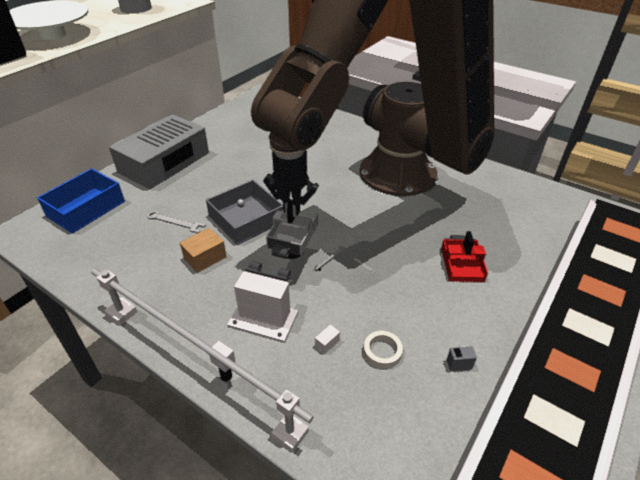

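View pics/b1sc.png

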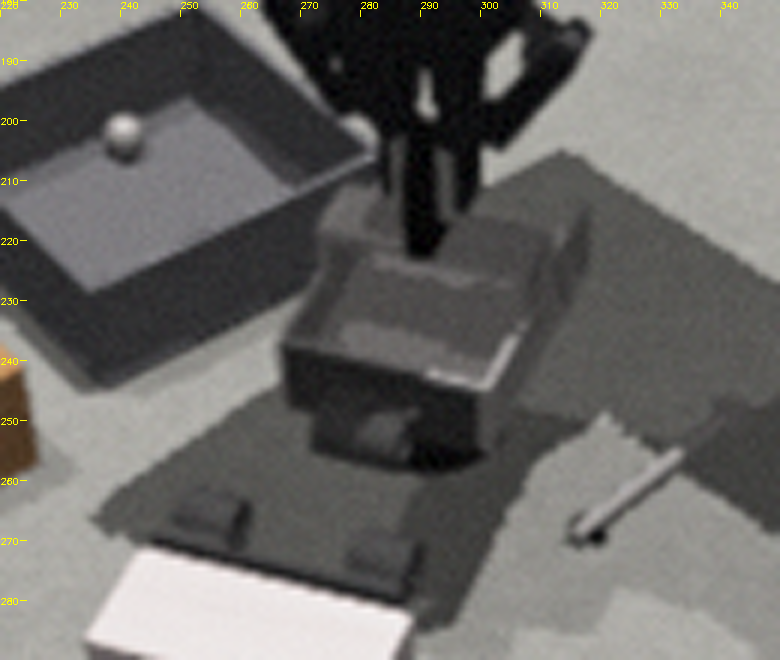

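View pics/b1tc.png

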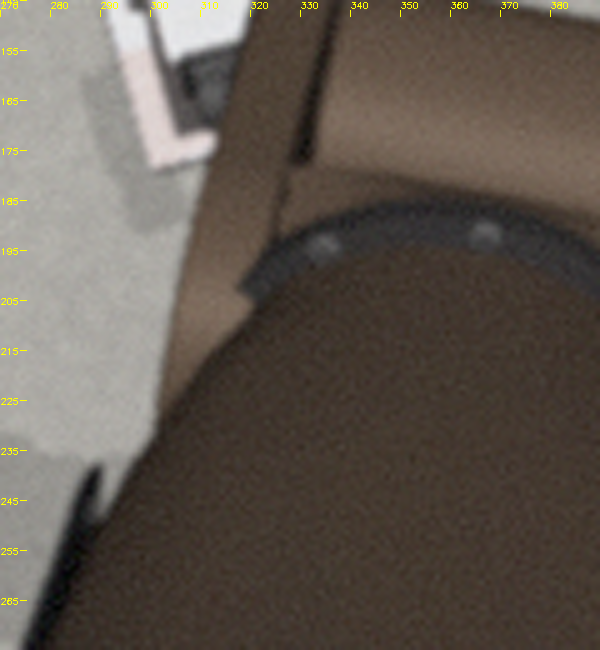

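The ball is in the box at (240,202) in the scene view, and the tray is level and empty. The arm now blocks the top view, so I'll take a sharper scene view of the knuckles.

```bash
cat >> h.py <<'E'
def crop2(s,c,w,h,k,name,g=0.5):
    s=dict(s); s["pixels"]=(255*(s["pixels"]/255.)**g).astype(np.uint8); crop(s,c,w,h,k,name)
E
python3 - <<'E'
from h import *
import pickle
S=pickle.load(open("s1.pkl","rb")); crop2(S["scene"],(292,232),64,54,12,"b2.png")
S=pickle.load(open("s0.pkl","rb")); crop2(S["scene"],(266,275),64,54,12,"b3.png")
E
```

```text
(no output)
```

View pics/b2.png

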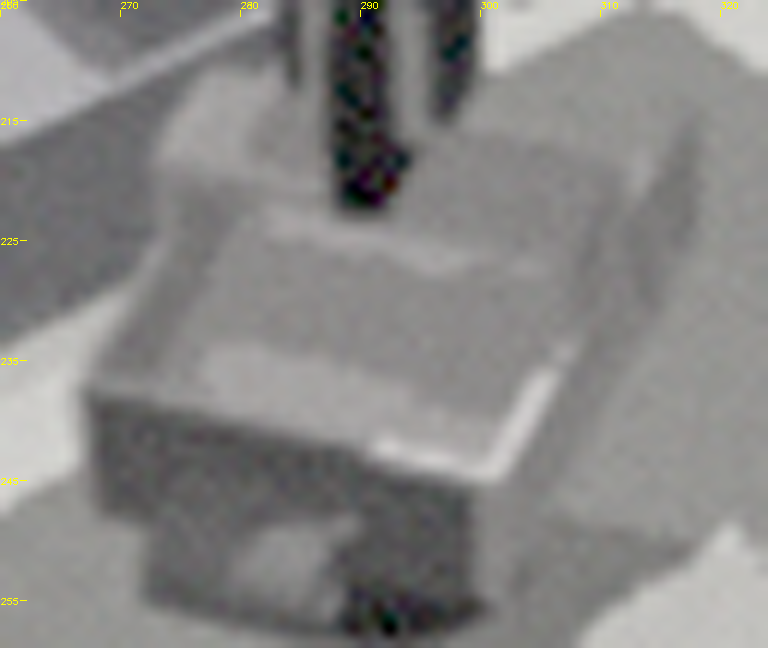

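View pics/b3.png

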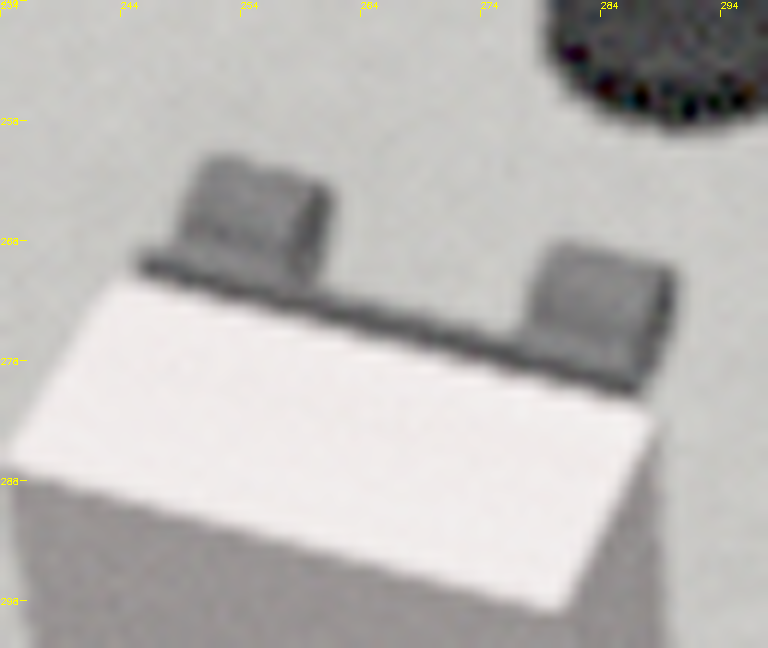

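```bash
python3 - <<'E'
from h import *
import pickle
mm=lambda L:np.array(L)/1000.
S0=pickle.load(open("s0.pkl","rb"));S1=pickle.load(open("s1.pkl","rb"));s=S0["scene"];t=S0["top"]
JS=(s,px((266,275),64,54,12,[(128,283),(654,405),(562,612),(12,466)]),mm([(-25,-55,112),(-25,55,112),(25,55,112),(25,-55,112)]))
pj,r=fit([JS],(.7,.03,.28)); print("jamb",pj,np.degrees(pj[2]),r.round(2).tolist())
z=.1633-.0686
L=mm([(60,-45,34),(60,45,34),(15,-45,56)]); L[:,2]+=z
TS=(S1["scene"],px((292,232),64,54,12,[(85,388),(495,476),(160,170)]),L)
pt,r=fit([TS],(.52,-.025,.29)); print("tray",pt,np.degrees(pt[2]),r.round(2).tolist())
# overlay points of interest
def draw(s,P,c,w,h,k,name):
    crop2(s,c,w,h,k,name); im=cv2.imread("pics/"+name); x0,y0=int(c[0]-w/2),int(c[1]-h/2)
    for u,v in proj(s,P): cv2.circle(im,(int((u-x0+.5)*k),int((v-y0+.5)*k)),2,(0,0,255),-1)
    cv2.imwrite("pics/"+name,im)
a=np.linspace(0,2*np.pi,24,endpoint=False)
cir=lambda x,y,z,r:np.c_[x+r*np.cos(a),0*a+y,z+r*np.sin(a)]
draw(s,T(pj,np.r_[cir(-.046,-.023,.110,.012),cir(-.046,.047,.110,.012),cir(-.046,-.047,.11,.012),cir(-.046,.023,.11,.012)]),(266,275),64,54,12,"b3o.png")
draw(S1["scene"],T(pt,np.r_[cir(.081,.018,z+.015,.012),cir(.081,-.018,z+.015,.012),L,mm([(60,45,z*1e3),(64,-40,z*1e3),(-60,45,z*1e3+34),(15,45,z*1e3+56)])]),(292,232),64,54,12,"b2o.png")
E
```

```text
jamb [0.70053476 0.03158978 0.29755921] 17.048886749624987 [[-0.82, -0.71], [1.27, 0.64], [0.55, 0.01], [-0.87, -0.13]]
tray [ 0.51975965 -0.02107305  0.29737547] 17.03835934756308 [[-0.63, -0.14], [1.07, 0.78], [-0.22, -0.73]]
```

View pics/b3o.png

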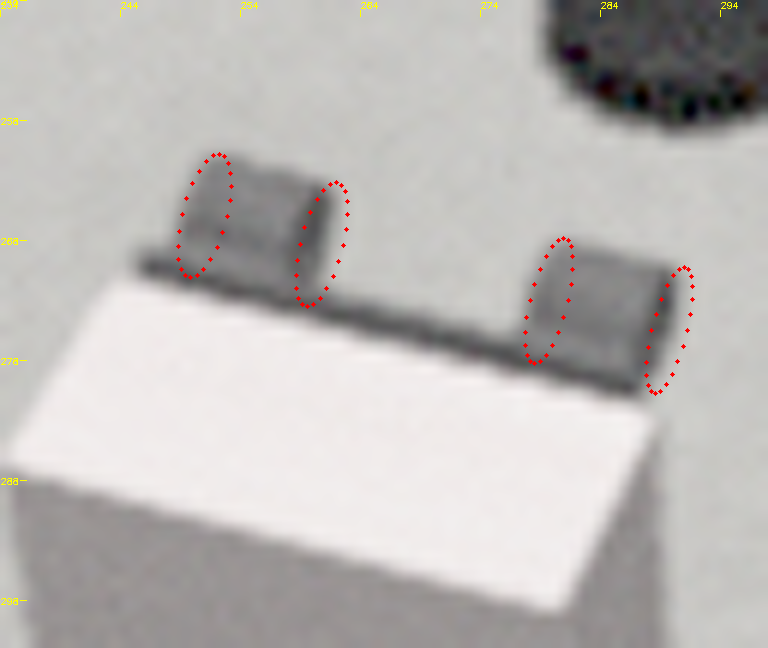

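View pics/b2o.png

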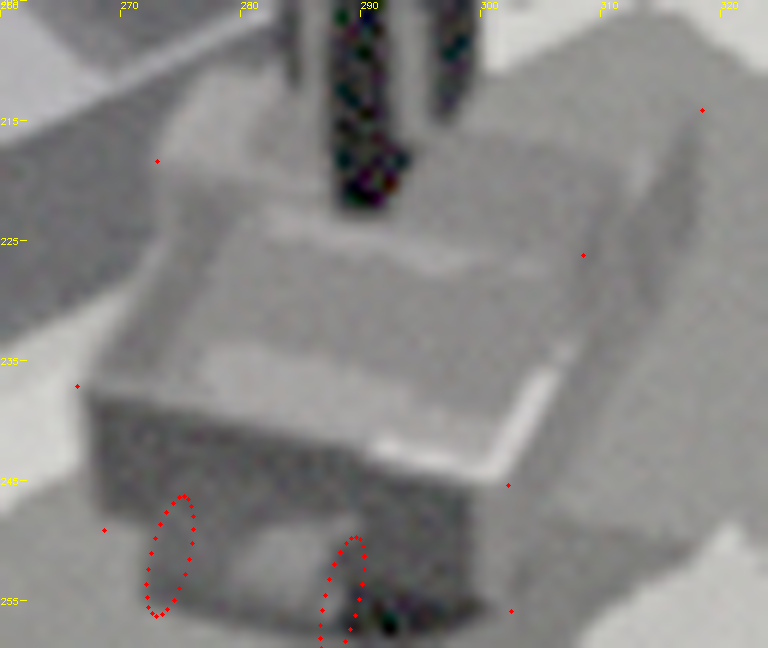

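The estimates agree to about 3 mm. I'll move forward 35 mm so the tray knuckle sits just before the gap, then compare all three knuckles in one picture.

Emit:
servo_tool(deltas=[{"offset": [0.3,0.08,0.03],"dr": [0,0,0.003]},{"offset": [0.6,0.16,0],"dr": [0,0,0]},{"offset": [0.8,0.22,0],"dr": [0,0,0]},{"offset": [0.8,0.22,0],"dr": [0,0,0]},{"offset": [0.6,0.16,0],"dr": [0,0,0]},{"offset": [0.28,0.07,0],"dr": [0,0,0]},{"offset": [0,0,0],"dr": [0,0,0]},{"offset": [0,0,0],"dr": [0,0,0]}])

```text
time_s: 19.02
tool_pos: [0.5539, -0.0152, 0.1636]
eef_rot: [[0.957, 0.289, -0.0], [0.289, -0.957, -0.0], [-0.0, 0.0, -1.0]]
force: [0.8, 0.3, -2.7]
opening: 0.132
```

```bash
python3 m.py; python3 - <<'E'
from h import *
import pickle
S={n:vision.snapshot(n) for n in("scene","top")}; pickle.dump(S,open("s2.pkl","wb"))
crop2(S["scene"],(272,252),64,54,12,"c1.png",.4)
E
```

```text
t 19.025 pos [ 0.5539 -0.0152  0.1636] head 16.78 z [-0.0002 -0.0001 -1.    ] J [ -8.4  27.  103.7  -0.   49.3  64.8] F [ 0.8  0.3 -2.7] M [0.02 0.02 0.03] open 0.132
```

View pics/c1.png

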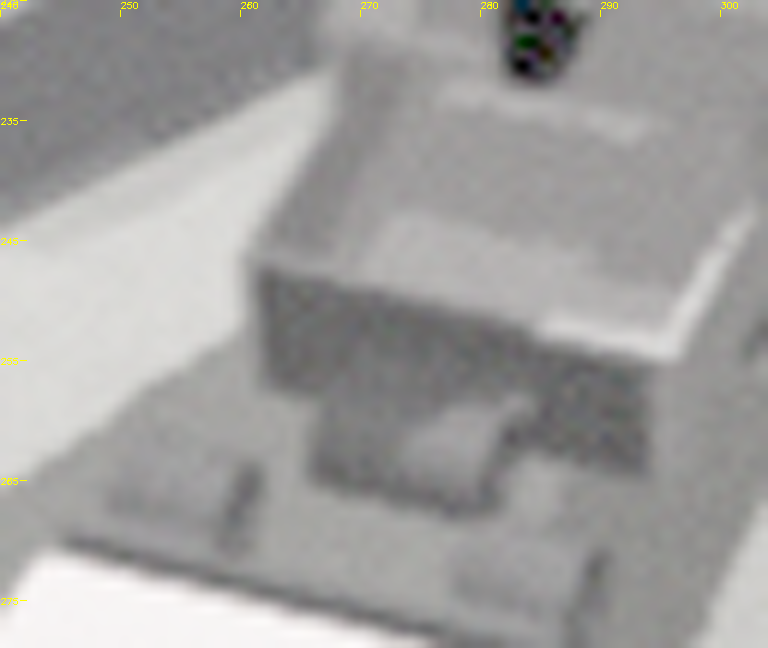

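```bash
cat >> h.py <<'E'
mm=lambda L:np.array(L)/1000.
_a=np.linspace(0,2*np.pi,24,endpoint=False)
cir=lambda x,y,z,r:np.c_[x+r*np.cos(_a),0*_a+y,z+r*np.sin(_a)]
def draw(s,sets,c,w,h,k,name,g=.4):
    crop2(s,c,w,h,k,name,g); im=cv2.imread("pics/"+name); x0,y0=int(c[0]-w/2),int(c[1]-h/2)
    for P,col in sets:
        for u,v in proj(s,P): cv2.circle(im,(int((u-x0+.5)*k),int((v-y0+.5)*k)),2,col,-1)
    cv2.imwrite("pics/"+name,im)
def show(s,pt,zt,pj,c,name,k=12,w=64,h=54,g=.4):
    zz=zt*1e3
    tr=np.r_[cir(.081,.018,zt+.015,.012),cir(.081,-.018,zt+.015,.012),mm([(60,-45,zz+34),(60,45,zz+34),(15,-45,zz+56),(15,45,zz+56),(64,-40,zz),(64,40,zz)])]
    ja=np.r_[cir(-.046,-.023,.110,.012),cir(-.046,.047,.110,.012),cir(-.046,-.047,.11,.012),cir(-.046,.023,.11,.012),mm([(-25,-55,112),(-25,55,112)])]
    draw(s,[(T(pt,tr),(0,0,255)),(T(pj,ja),(0,200,0))],c,w,h,k,name,g)
E
python3 - <<'E'
from h import *
import pickle
S=pickle.load(open("s2.pkl","rb"))
show(S["scene"],(.5539,-.0152,np.radians(16.78)),.095,(.6992,.0294,np.radians(16.6)),(272,252),"c2.png")
E
```

```text
(no output)
```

View pics/c2.png

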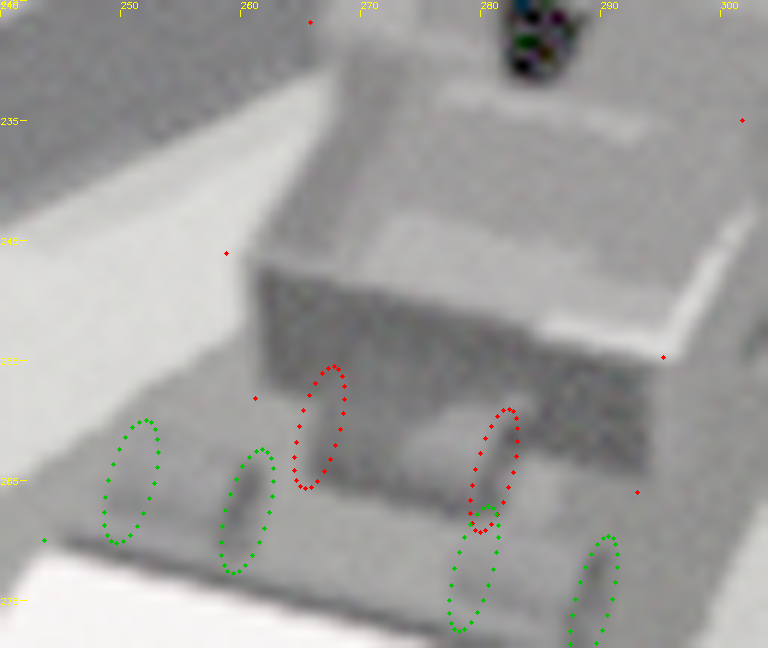

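In the scene view the tray knuckle is about 1 to 2 mm toward +y of the gap centre: mid at about x=416 in the crop, against 406 expected. I'll correct that laterally and go forward 20 mm, watching force.

Emit:
servo_tool(deltas=[{"offset": [0.03,-0.12,0],"dr": [0,0,0]},{"offset": [0.2,0.06,0],"dr": [0,0,0]},{"offset": [0.4,0.12,0],"dr": [0,0,0]},{"offset": [0.5,0.15,0],"dr": [0,0,0]},{"offset": [0.5,0.15,0],"dr": [0,0,0]},{"offset": [0.3,0.09,0],"dr": [0,0,0]},{"offset": [0,0,0],"dr": [0,0,0]},{"offset": [0,0,0],"dr": [0,0,0]}])

```text
time_s: 20.12
tool_pos: [0.5732, -0.0106, 0.1636]
eef_rot: [[0.957, 0.289, -0.0], [0.289, -0.957, -0.0], [-0.0, -0.0, -1.0]]
force: [-0.1, -0.5, -3.5]
opening: 0.126
```

```bash
python3 m.py; python3 - <<'E'
from h import *
import pickle
S={n:vision.snapshot(n) for n in("scene","top")}; pickle.dump(S,open("s3.pkl","wb"))
crop2(S["scene"],(272,258),64,54,12,"d1.png",.4)
p=ctrl.get_state()["tool_pos"]
show(S["scene"],(p[0],p[1],np.radians(16.78)),p[2]-.0686,(.6992,.0294,np.radians(16.6)),(272,258),"d2.png")
E
```

```text
t 20.125 pos [ 0.5732 -0.0106  0.1636] head 16.77 z [-0.0002 -0.     -1.    ] J [ -7.7  28.4 101.   -0.   50.6  65.6] F [-0.1 -0.5 -3.5] M [-0.03  0.03 -0.01] open 0.126
```

View pics/d1.png

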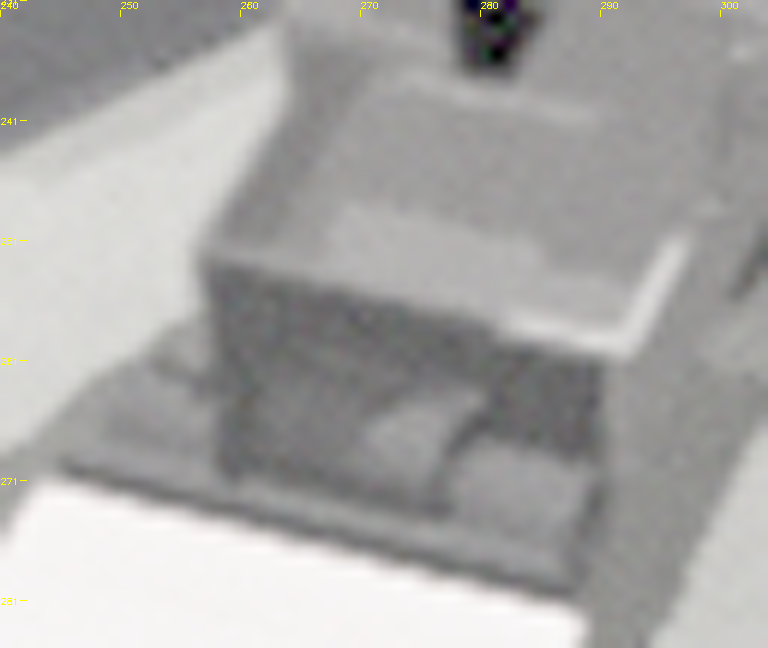

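View pics/d2.png

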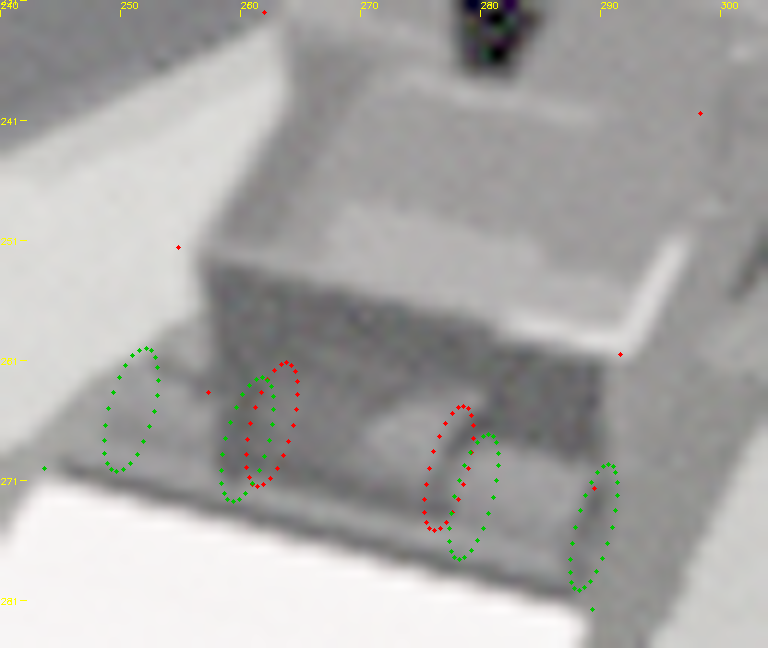

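The picture shows the tray knuckle inside the gap: its right end is at about (475,400) in the crop and the right jamb knuckle starts at about (495,440). The last millimetres are ambiguous from one view. I know the clearances (5 mm to the leaf, 5 mm on each side), so I'll feel for light contact and centre from that.

Emit:
servo_tool(deltas=[{"offset": [0.1,0.03,0],"dr": [0,0,0]},{"offset": [0.1,0.03,0],"dr": [0,0,0]},{"offset": [0.1,0.03,0],"dr": [0,0,0]},{"offset": [0.1,0.03,0],"dr": [0,0,0]},{"offset": [0.1,0.03,0],"dr": [0,0,0]},{"offset": [0,0,0],"dr": [0,0,0]}])

```text
time_s: 20.98
tool_pos: [0.5784, -0.0091, 0.1636]
eef_rot: [[0.957, 0.289, -0.0], [0.289, -0.957, -0.0], [-0.0, 0.0, -1.0]]
force: [0.5, -0.0, -3.6]
opening: 0.129
```

```bash
cat > p.py <<'E'
from h import *
import time
np.set_printoptions(suppress=True,precision=2)
s=ctrl.get_state(); a=np.radians(16.77); R=np.array([[np.cos(a),np.sin(a)],[-np.sin(a),np.cos(a)]])
d=s["tool_pos"][:2]-[.5732,-.0106]
print("t",round(s["time_s"],2),"fwd/lat mm",R@d*1e3,"z",round(s["tool_pos"][2],4),"F jamb-x,y",R@s["force"][:2],"Fz",s["force"][2].round(1),"M",s["moment"])
E
python3 p.py
```

```text
t 20.98 fwd/lat mm [ 5.38 -0.1 ] z 0.1636 F jamb-x,y [ 0.51 -0.17] Fz -3.6 M [0.01 0.09 0.05]
```

Emit:
servo_tool(deltas=[{"offset": [0.1,0.03,0],"dr": [0,0,0]},{"offset": [0.1,0.03,0],"dr": [0,0,0]},{"offset": [0.1,0.03,0],"dr": [0,0,0]},{"offset": [0,0,0],"dr": [0,0,0]}])

```text
time_s: 21.48
tool_pos: [0.5814, -0.0082, 0.1636]
eef_rot: [[0.957, 0.289, 0.0], [0.289, -0.957, -0.0], [0.0, 0.0, -1.0]]
force: [0.5, 0.2, -3.4]
opening: 0.128
```

```bash
python3 p.py
```

```text
t 21.48 fwd/lat mm [ 8.57 -0.1 ] z 0.1636 F jamb-x,y [0.56 0.06] Fz -3.4 M [0.01 0.01 0.03]
```

Emit:
servo_tool(deltas=[{"offset": [0.05,0.015,0],"dr": [0,0,0]},{"offset": [0.05,0.015,0],"dr": [0,0,0]},{"offset": [0,0,0],"dr": [0,0,0]}])

```text
time_s: 21.85
tool_pos: [0.5824, -0.0079, 0.1636]
eef_rot: [[0.957, 0.289, 0.0], [0.289, -0.957, -0.0], [0.0, 0.0, -1.0]]
force: [-0.5, 1.2, -4.2]
opening: 0.129
```

```bash
python3 p.py
```

```text
t 21.85 fwd/lat mm [ 9.55 -0.1 ] z 0.1636 F jamb-x,y [-0.12  1.34] Fz -4.2 M [-0.01  0.07 -0.01]
```

Emit:
servo_tool(deltas=[{"offset": [0.05,0.015,0],"dr": [0,0,0]},{"offset": [0,0,0],"dr": [0,0,0]}])

```text
time_s: 22.1
tool_pos: [0.5829, -0.0078, 0.1636]
eef_rot: [[0.957, 0.289, 0.0], [0.289, -0.957, -0.0], [0.0, 0.0, -1.0]]
force: [-0.1, -0.0, -3.4]
opening: 0.131
```

```bash
python3 p.py
```

```text
t 22.1 fwd/lat mm [10.07 -0.13] z 0.1636 F jamb-x,y [-0.14  0.  ] Fz -3.4 M [-0.06  0.06  0.02]
```

Emit:
servo_tool(deltas=[{"offset": [0.05,0.015,0],"dr": [0,0,0]},{"offset": [0,0,0],"dr": [0,0,0]}])

```text
time_s: 22.35
tool_pos: [0.5834, -0.0077, 0.1636]
eef_rot: [[0.957, 0.289, 0.0], [0.289, -0.957, -0.0], [0.0, 0.0, -1.0]]
force: [-0.6, 0.7, -3.1]
opening: 0.129
```

```bash
python3 p.py
```

```text
t 22.35 fwd/lat mm [10.59 -0.13] z 0.1636 F jamb-x,y [-0.37  0.84] Fz -3.1 M [-0.07  0.03 -0.02]
```

Emit:
servo_tool(deltas=[{"offset": [0.05,0.015,0],"dr": [0,0,0]},{"offset": [0,0,0],"dr": [0,0,0]}])

```text
time_s: 22.6
tool_pos: [0.5839, -0.0075, 0.1636]
eef_rot: [[0.957, 0.289, 0.0], [0.289, -0.957, -0.0], [-0.0, 0.0, -1.0]]
force: [0.3, 0.9, -3.5]
opening: 0.128
```

```bash
python3 p.py
```

```text
t 22.6 fwd/lat mm [11.11 -0.08] z 0.1636 F jamb-x,y [0.52 0.78] Fz -3.5 M [-0.03  0.05  0.06]
```

Emit:
servo_tool(deltas=[{"offset": [0.05,0.015,0],"dr": [0,0,0]},{"offset": [0,0,0],"dr": [0,0,0]}])

```text
time_s: 22.85
tool_pos: [0.5844, -0.0074, 0.1636]
eef_rot: [[0.957, 0.289, 0.0], [0.289, -0.957, -0.0], [0.0, 0.0, -1.0]]
force: [0.6, 0.1, -4.5]
opening: 0.13
```

```bash
python3 p.py
```

```text
t 22.85 fwd/lat mm [11.64 -0.11] z 0.1636 F jamb-x,y [ 0.62 -0.03] Fz -4.5 M [-0.01  0.02 -0.02]
```

Emit:
servo_tool(deltas=[{"offset": [0.05,0.015,0],"dr": [0,0,0]},{"offset": [0,0,0],"dr": [0,0,0]}])

```text
time_s: 23.1
tool_pos: [0.5849, -0.0072, 0.1636]
eef_rot: [[0.957, 0.289, 0.0], [0.289, -0.957, -0.0], [0.0, 0.0, -1.0]]
force: [0.1, 0.4, -3.4]
opening: 0.129
```

```bash
python3 p.py
```

```text
t 23.1 fwd/lat mm [12.16 -0.11] z 0.1636 F jamb-x,y [0.25 0.34] Fz -3.4 M [-0.01  0.02 -0.01]
```

Emit:
servo_tool(deltas=[{"offset": [0.05,0.015,0],"dr": [0,0,0]},{"offset": [0,0,0],"dr": [0,0,0]}])

```text
time_s: 23.35
tool_pos: [0.5852, -0.0071, 0.1636]
eef_rot: [[0.957, 0.289, -0.0], [0.289, -0.957, -0.0], [-0.001, 0.0, -1.0]]
force: [-1.9, -0.7, -1.8]
opening: 0.127
```

```bash
python3 p.py
```

```text
t 23.35 fwd/lat mm [12.47 -0.11] z 0.1636 F jamb-x,y [-1.98 -0.15] Fz -1.8 M [-0.17  0.36  0.05]
```

Light contact: the force along the jamb's −x rises to 2 N at 12.4 mm, so the axis is about 5 mm back from there. Backing off 5.1 mm, then probing sideways.

Emit:
servo_tool(deltas=[{"offset": [-0.25,-0.075,0],"dr": [0,0,0]},{"offset": [-0.24,-0.07,0],"dr": [0,0,0]},{"offset": [-0.03,0.1,0],"dr": [0,0,0]},{"offset": [-0.03,0.1,0],"dr": [0,0,0]},{"offset": [0,0,0],"dr": [0,0,0]}])

```text
time_s: 23.98
tool_pos: [0.5799, -0.0064, 0.1636]
eef_rot: [[0.957, 0.289, 0.0], [0.289, -0.957, -0.0], [0.0, 0.0, -1.0]]
force: [-0.2, 0.2, -4.0]
opening: 0.129
```

```bash
python3 p.py
```

```text
t 23.98 fwd/lat mm [7.62 2.12] z 0.1636 F jamb-x,y [-0.1   0.25] Fz -4.0 M [-0.02  0.07 -0.02]
```

Emit:
servo_tool(deltas=[{"offset": [-0.015,0.05,0],"dr": [0,0,0]},{"offset": [0,0,0],"dr": [0,0,0]}])

```text
time_s: 24.22
tool_pos: [0.5797, -0.006, 0.1636]
eef_rot: [[0.957, 0.289, 0.0], [0.289, -0.957, -0.0], [-0.0, 0.0, -1.0]]
force: [-0.3, 0.3, -3.4]
opening: 0.128
```

```bash
python3 p.py
```

```text
t 24.23 fwd/lat mm [7.56 2.58] z 0.1636 F jamb-x,y [-0.16  0.35] Fz -3.4 M [ 0.01  0.01 -0.1 ]
```

Emit:
servo_tool(deltas=[{"offset": [-0.015,0.05,0],"dr": [0,0,0]},{"offset": [0,0,0],"dr": [0,0,0]}])

```text
time_s: 24.48
tool_pos: [0.5795, -0.0055, 0.1636]
eef_rot: [[0.957, 0.289, 0.0], [0.289, -0.957, -0.0], [-0.0, 0.0, -1.0]]
force: [-0.5, 0.5, -3.1]
opening: 0.13
```

```bash
python3 p.py
```

```text
t 24.48 fwd/lat mm [7.54 3.07] z 0.1636 F jamb-x,y [-0.32  0.61] Fz -3.1 M [-0.04  0.01 -0.09]
```

Emit:
servo_tool(deltas=[{"offset": [-0.015,0.05,0],"dr": [0,0,0]},{"offset": [0,0,0],"dr": [0,0,0]}])

```text
time_s: 24.72
tool_pos: [0.5794, -0.005, 0.1636]
eef_rot: [[0.957, 0.289, -0.0], [0.289, -0.957, -0.0], [-0.0, 0.0, -1.0]]
force: [-0.3, -0.2, -3.0]
opening: 0.128
```

```bash
python3 p.py
```

```text
t 24.73 fwd/lat mm [7.52 3.6 ] z 0.1636 F jamb-x,y [-0.39 -0.13] Fz -3.0 M [-0.01  0.07 -0.03]
```

Emit:
servo_tool(deltas=[{"offset": [-0.015,0.05,0],"dr": [0,0,0]},{"offset": [0,0,0],"dr": [0,0,0]}])

```text
time_s: 24.98
tool_pos: [0.5792, -0.0045, 0.1636]
eef_rot: [[0.957, 0.289, -0.0], [0.289, -0.957, -0.0], [-0.0, 0.0, -1.0]]
force: [0.9, -0.1, -3.6]
opening: 0.129
```

```bash
python3 p.py
```

```text
t 24.98 fwd/lat mm [7.54 4.12] z 0.1636 F jamb-x,y [ 0.84 -0.33] Fz -3.6 M [ 0.03  0.   -0.03]
```

Emit:
servo_tool(deltas=[{"offset": [-0.015,0.05,0],"dr": [0,0,0]},{"offset": [0,0,0],"dr": [0,0,0]}])

```text
time_s: 25.22
tool_pos: [0.5791, -0.0039, 0.1636]
eef_rot: [[0.957, 0.289, -0.0], [0.289, -0.957, -0.0], [-0.0, 0.0, -1.0]]
force: [0.2, 0.5, -4.5]
opening: 0.128
```

```bash
python3 p.py
```

```text
t 25.23 fwd/lat mm [7.54 4.68] z 0.1636 F jamb-x,y [0.31 0.44] Fz -4.5 M [-0.03  0.06  0.03]
```

Emit:
servo_tool(deltas=[{"offset": [-0.015,0.05,0],"dr": [0,0,0]},{"offset": [0,0,0],"dr": [0,0,0]}])

```text
time_s: 25.48
tool_pos: [0.5789, -0.0035, 0.1636]
eef_rot: [[0.957, 0.289, 0.0], [0.289, -0.957, -0.0], [0.0, 0.0, -1.0]]
force: [0.4, -1.1, -3.7]
opening: 0.129
```

```bash
python3 p.py
```

```text
t 25.48 fwd/lat mm [7.56 5.18] z 0.1636 F jamb-x,y [ 0.1  -1.18] Fz -3.7 M [-0.07  0.08  0.02]
```

Emit:
servo_tool(deltas=[{"offset": [-0.015,0.05,0],"dr": [0,0,0]},{"offset": [0,0,0],"dr": [0,0,0]}])

```text
time_s: 25.72
tool_pos: [0.5788, -0.0031, 0.1637]
eef_rot: [[0.957, 0.289, 0.0], [0.289, -0.957, -0.0], [0.0, 0.0, -1.0]]
force: [0.3, -2.3, -3.8]
opening: 0.127
```

```bash
python3 p.py
```

```text
t 25.73 fwd/lat mm [7.56 5.54] z 0.1637 F jamb-x,y [-0.38 -2.24] Fz -3.8 M [-0.31  0.07 -0.12]
```

Emit:
servo_tool(deltas=[{"offset": [-0.015,0.05,0],"dr": [0,0,0]},{"offset": [0,0,0],"dr": [0,0,0]}])

```text
time_s: 25.98
tool_pos: [0.5787, -0.0028, 0.1637]
eef_rot: [[0.957, 0.288, 0.0], [0.288, -0.957, -0.0], [0.0, 0.001, -1.0]]
force: [-0.4, -4.3, -1.7]
opening: 0.132
```

```bash
python3 p.py
```

```text
t 25.98 fwd/lat mm [7.53 5.88] z 0.1637 F jamb-x,y [-1.57 -3.99] Fz -1.7 M [-0.99  0.04 -0.28]
```

Sideways contact begins at about +5.2 mm, so the centre is about +0.2. I'll check the other side.

Emit:
servo_tool(deltas=[{"offset": [0.07,-0.24,0],"dr": [0,0,0]},{"offset": [0.07,-0.24,0],"dr": [0,0,0]},{"offset": [0.07,-0.24,0],"dr": [0,0,0]},{"offset": [0.06,-0.2,0],"dr": [0,0,0]},{"offset": [0,0,0],"dr": [0,0,0]}])

```text
time_s: 26.6
tool_pos: [0.5814, -0.0118, 0.1636]
eef_rot: [[0.958, 0.288, -0.0], [0.288, -0.958, -0.0], [-0.0, 0.0, -1.0]]
force: [0.2, 0.2, -3.4]
opening: 0.131
```

```bash
python3 p.py
```

```text
t 26.6 fwd/lat mm [ 7.48 -3.54] z 0.1636 F jamb-x,y [0.24 0.09] Fz -3.4 M [-0.03  0.11  0.03]
```

Emit:
servo_tool(deltas=[{"offset": [0.015,-0.05,0],"dr": [0,0,0]},{"offset": [0,0,0],"dr": [0,0,0]}])

```text
time_s: 26.85
tool_pos: [0.5815, -0.0122, 0.1636]
eef_rot: [[0.957, 0.289, 0.0], [0.289, -0.957, -0.0], [-0.0, 0.0, -1.0]]
force: [0.2, -0.1, -3.9]
opening: 0.127
```

```bash
python3 p.py
```

```text
t 26.85 fwd/lat mm [ 7.49 -3.9 ] z 0.1636 F jamb-x,y [ 0.21 -0.12] Fz -3.9 M [-0.03  0.05 -0.01]
```

Emit:
servo_tool(deltas=[{"offset": [0.015,-0.05,0],"dr": [0,0,0]},{"offset": [0,0,0],"dr": [0,0,0]}])

```text
time_s: 27.1
tool_pos: [0.5817, -0.0127, 0.1636]
eef_rot: [[0.957, 0.289, 0.0], [0.289, -0.957, -0.0], [0.0, 0.0, -1.0]]
force: [-0.1, -0.8, -3.8]
opening: 0.129
```

```bash
python3 p.py
```

```text
t 27.1 fwd/lat mm [ 7.5  -4.44] z 0.1636 F jamb-x,y [-0.29 -0.76] Fz -3.8 M [-0.01  0.04  0.02]
```

Free down to −4.4 mm, so the centre is confirmed at about +0.25. Moving to the final centre and looking again to check height and level.

Emit:
servo_tool(deltas=[{"offset": [-0.05,0.15,0],"dr": [0,0,0]},{"offset": [-0.06,0.15,0],"dr": [0,0,0]},{"offset": [-0.045,0.145,0],"dr": [0,0,0]},{"offset": [0,0,0],"dr": [0,0,0]},{"offset": [0,0,0],"dr": [0,0,0]}])

```text
time_s: 27.72
tool_pos: [0.5801, -0.0082, 0.1636]
eef_rot: [[0.957, 0.289, 0.0], [0.289, -0.957, -0.0], [0.0, 0.0, -1.0]]
force: [0.7, -0.0, -2.6]
opening: 0.128
```

```bash
python3 p.py; python3 - <<'E'
from h import *
import pickle
S={n:vision.snapshot(n) for n in("scene","top")}; pickle.dump(S,open("s4.pkl","wb"))
crop2(S["scene"],(272,258),64,54,12,"e1.png",.4)
cv2.imwrite("pics/e0.png",S["scene"]["pixels"])
E
```

```text
t 27.73 fwd/lat mm [7.32 0.26] z 0.1636 F jamb-x,y [ 0.7  -0.22] Fz -2.6 M [-0.03  0.06  0.02]
```

View pics/e1.png

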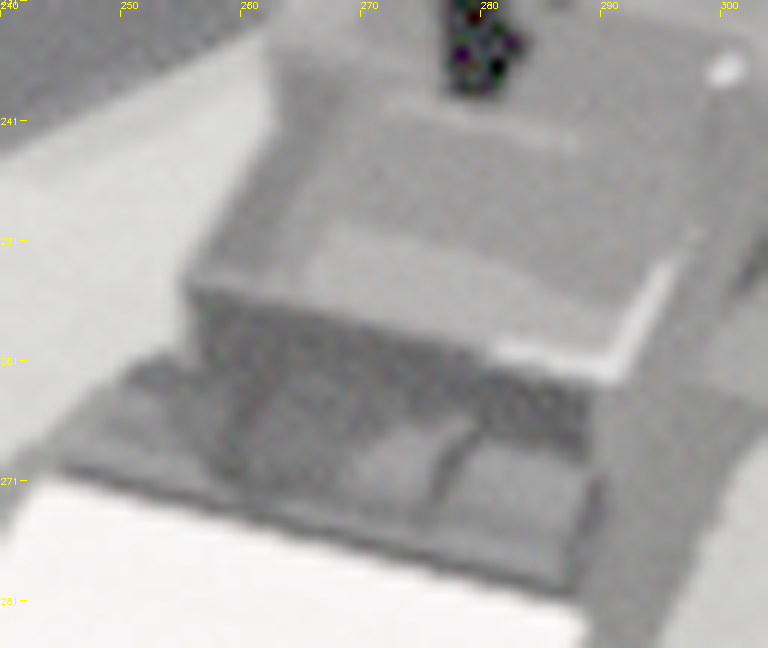

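View pics/e0.png

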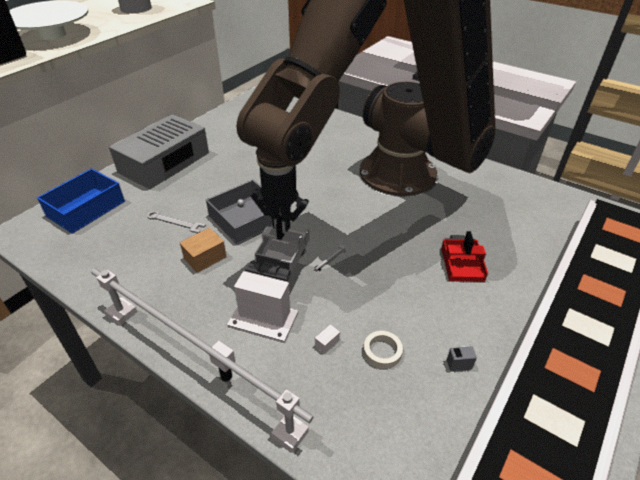

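All three knuckles now look collinear in the crop, from about (150,370) through (430,430) to (580,465). I'll check the upper edges at sub-pixel level for height.

```bash
python3 - <<'E'
from h import *
import pickle
S=pickle.load(open("s4.pkl","rb")); g=cv2.GaussianBlur(S["scene"]["pixels"].astype(np.float32).mean(2),(3,3),.6)
print("rows",list(range(255,282)))
for u in (272,273,274,275,276,277,280,282,283,284,285,286,287): print(u,g[255:282,u].round().astype(int).tolist())
z=.095
# expected upper-silhouette line slope: axis +12mm toward up
p=(.70,.0305,np.radians(16.77))
th=np.linspace(0,np.pi,61)
for y in (-.03,-.01,0,.01,.017,.025,.035,.045):
    P=proj(S["scene"],T(p,np.c_[-.046+.012*np.cos(th),0*th+y,.110+.012*np.sin(th)])); i=P[:,1].argmin(); print(y,P[i].round(2))
for d in((0,0,0),(.002,0,0),(0,.002,0),(0,0,.002)):
    print(d,proj(S["scene"],T(p,[(-.046+d[0],d[1],.11+d[2])])).round(2))
E
```

```text
rows [255, 256, 257, 258, 259, 260, 261, 262, 263, 264, 265, 266, 267, 268, 269, 270, 271, 272, 273, 274, 275, 276, 277, 278, 279, 280, 281]
272 [107, 104, 90, 61, 38, 31, 29, 29, 34, 39, 42, 49, 63, 77, 80, 76, 70, 60, 52, 56, 62, 51, 76, 158, 222, 235, 234]
273 [108, 106, 95, 69, 42, 30, 30, 30, 33, 38, 43, 56, 71, 79, 82, 80, 73, 63, 54, 56, 63, 51, 62, 144, 218, 234, 233]
274 [107, 107, 100, 78, 46, 30, 29, 31, 30, 32, 38, 54, 72, 79, 81, 77, 69, 59, 50, 51, 59, 55, 55, 127, 206, 232, 235]
275 [107, 106, 103, 84, 50, 32, 29, 30, 30, 32, 38, 50, 67, 74, 70, 65, 58, 51, 47, 49, 58, 58, 49, 101, 181, 227, 235]
276 [107, 107, 104, 88, 57, 37, 31, 30, 32, 34, 41, 53, 63, 59, 49, 43, 41, 43, 49, 54, 64, 63, 47, 73, 157, 223, 235]
277 [107, 108, 106, 95, 68, 44, 34, 30, 29, 34, 45, 58, 55, 43, 35, 39, 45, 52, 55, 59, 70, 68, 52, 63, 145, 219, 235]
280 [108, 109, 107, 106, 100, 83, 57, 34, 28, 28, 29, 32, 42, 61, 77, 78, 74, 73, 65, 62, 67, 74, 66, 49, 76, 161, 224]
282 [107, 105, 106, 113, 135, 137, 83, 40, 28, 28, 28, 32, 39, 58, 75, 79, 80, 79, 71, 65, 64, 72, 72, 55, 57, 131, 209]
28
[... 194 characters left out ...]
 82, 82, 78, 69, 65, 69, 74, 64, 49, 78, 161]
285 [96, 104, 105, 109, 125, 142, 118, 68, 34, 28, 26, 27, 31, 47, 68, 80, 82, 80, 79, 73, 66, 67, 71, 67, 52, 66, 148]
286 [91, 104, 106, 107, 119, 144, 139, 82, 37, 26, 26, 26, 27, 40, 60, 76, 81, 80, 79, 72, 62, 59, 60, 58, 50, 57, 131]
287 [88, 102, 104, 106, 116, 140, 146, 93, 47, 30, 29, 30, 27, 34, 51, 71, 80, 77, 69, 61, 53, 48, 47, 46, 43, 51, 104]
-0.03 [258.6  261.66]
-0.01 [266.75 263.69]
0 [270.85 264.7 ]
0.01 [274.97 265.73]
0.017 [277.86 266.44]
0.025 [281.18 267.27]
0.035 [285.35 268.3 ]
0.045 [289.53 269.34]
(0, 0, 0) [[269.63 269.9 ]]
(0.002, 0, 0) [[269.28 270.51]]
(0, 0.002, 0) [[270.45 270.11]]
(0, 0, 0.002) [[269.57 269.28]]
```

```bash
python3 - <<'E'
from h import *
import pickle
S=pickle.load(open("s4.pkl","rb"))["scene"]; g=cv2.GaussianBlur(S["pixels"].astype(np.float32).mean(2),(3,3),.6)
def edge(us,lo,hi,sgn):
    pts=[]
    for u in us:
        c=g[lo(u):hi(u),u]; d=sgn*np.diff(c); i=int(d.argmax()); 
        if 0<i<len(d)-1: i=i+.5*(d[i-1]-d[i+1])/(d[i-1]-2*d[i]+d[i+1])
        pts.append((u,lo(u)+i+.5))
    pts=np.array(pts); k=np.polyfit(pts[:,0],pts[:,1],1); r=pts[:,1]-np.polyval(k,pts[:,0]); m=abs(r)<.5
    k=np.polyfit(pts[m,0],pts[m,1],1); return k[0],r[m].std(),m.sum()
# wall lower edge (bright top -> dark outer face), jamb block -x edge (dark leaf -> white)
w=lambda u:255+(u-257)*.22
print("wall",edge(range(260,288),lambda u:int(w(u))-4+2,lambda u:int(w(u))+6,-1))
j=lambda u:271.5+(u-245)*.234
print("jamb",edge(range(247,285),lambda u:int(j(u))-1,lambda u:int(j(u))+7,1))
for y in(16.0,16.5,17,17.5):
    a=np.radians(y); t=(.5798,-.0075,a); 
    A=proj(S,T(t,mm([(60,-40,129),(60,40,129)]))); B=proj(S,T((.7,.0305,a),mm([(-25,-45,112),(-25,45,112)])))
    f=lambda Q:(Q[1,1]-Q[0,1])/(Q[1,0]-Q[0,0]); print(y,f(A).round(4),f(B).round(4))
E
```

```text
wall (np.float64(0.25989878602293176), np.float64(0.25230042577373885), np.int64(26))
jamb (np.float64(0.2551623460356633), np.float64(0.16120637323227996), np.int64(38))
16.0 0.2554 0.2663
16.5 0.2482 0.2587
17 0.241 0.2512
17.5 0.2339 0.2437
```

The jamb yaw from its edge is 16.7°, against a tool heading of 16.8°. The tray knuckle's top is within 0.25 px (about 0.8 mm) of the jamb knuckle line. One settle check, then I'll hand in.

Emit:
servo_tool(deltas=[{"offset": [0,0,0],"dr": [0,0,0]},{"offset": [0,0,0],"dr": [0,0,0]},{"offset": [0,0,0],"dr": [0,0,0]},{"offset": [0,0,0],"dr": [0,0,0]}])

```text
time_s: 28.32
tool_pos: [0.5801, -0.0082, 0.1636]
eef_rot: [[0.957, 0.289, -0.0], [0.289, -0.957, -0.0], [-0.0, 0.0, -1.0]]
force: [0.5, 0.3, -3.5]
opening: 0.127
```

```bash
python3 p.py; python3 -c "
from bench import ctrl
print(ctrl.finish_job())"
```

```text
t 28.32 fwd/lat mm [7.28 0.26] z 0.1636 F jamb-x,y [0.6 0.1] Fz -3.5 M [-0.02  0.05  0.01]
the job is handed in; nothing more can be done
None
```

The ball is in the scrap box, and the job is handed in at 28.3 s with the level tray held between the two jamb knuckles. I picked the tray up by its tab, tipped it 45° spout-down over the box, and levelled it again. Before the mate, the scene camera showed the tray empty and the ball in the box.

**Fit:** I centred the knuckle by light contact, with no horizontal force reading above about 4.3 N.
- **Towards the block:** contact came at 12.3 mm of travel, and I backed off the known 5 mm.
- **Sideways:** contact came at about +5.2 mm one way, and it was still free at −4.4 mm the other. The second side was not pushed to contact.

**Last checks:** the side force was under 1 N, so the tray is not leaning on the block, and the only load was the tray's weight of about 3.5 N. The tool was vertical and the tray knuckle sat within about 0.8 mm of the jamb knuckle line in the picture. Tool heading was 16.8° against 16.7° for the jamb.

**Disagreements:**
- Vision alone had put the hinge axis about 2 mm nearer than contact did. I used contact.
- A noisy edge fit of the tray's end wall gave a heading of about 15.7°, about 1° off.
- In the pictures, things looked about 3% smaller than the calibration predicts.
- The height rests on the grip not having slipped since pickup. The arm blocked the top camera at the mate, so only the scene camera could check it.

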